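# Oil the handpiece and hold it nose down to drain

### The arm

A 6-joint arm with a two-finger parallel gripper is mounted at the origin on a cart in front of the work surface, level with it; the furniture and walls round the work are solid. World frame = base frame: x ahead of the robot, y to its left, z up, the work surface at z = 0. Lengths are in m, angles in rad, forces in N, time in s.
With the tool pointing down it reaches from about 0.35 to 0.975 m from the base axis. Payload 4.9 kg.
Tool frame: the origin (TCP) lies midway between the tips of the shut fingers; the grasp point (between the pads) lies 19 mm behind it; z points along the fingers, y is the direction in which the jaws open and shut (so a half turn about z gives the same grasp; the last joint's range is limited). The gripper opens to 85 mm and grips with 20 to 120 N. Pads are 22 mm wide; open, the fingers measure 114 mm over their backs; the gripper's body (76 mm by 85 mm) begins 54 mm behind the grasp point. The pads swing forward as they close: fully open they stand 13 mm farther back than shut.
Start: joints at [-1.363, 0.053, 1.613, -0, 1.476, -0.119], TCP at [0.201, -0.592, 0.2] pointing down, gripper open.
Joint ranges: [-3.01, 3.01], [-1.01, 2.22], [0.06, 2.58], [-1.02, 4.17], [0.09, 2.62], [-3.14, 3.14]. Speed limits (rad/s): [2.57, 2.57, 3.14, 3.14, 3.14, 3.14].

### API

Orientations are given as a rotation vector (axis times angle).
In Python, from station import ctrl gives the robot as it stands.
- The arm moves only by the tool jog_arm, never from a script. Its argument "steps" is a list of rows, each an object of numbers: "dx", "dy", "dz": the shift along the world's x, y, z in units of 60 mm (1.0 is 60 mm); "twist": the turn about the world's z in units of 10 degrees (1.0 is 10 degrees). A call has 1 to 5 rows; each row is the pose to reach, as a shift and turn from the pose measured when the call began; what a row does not reach only later rows make up. A row lasts 1/8 s, in which the tool goes at most 62.5 mm and 10.7 degrees, less where a joint would pass 70% of its speed; a pose out of reach is approached as far as the arm can. A call with a gripper value outside its range is refused whole. "gripper" is the closure in counts, from 0 (fully open) to 255 (shut), set as the call begins (left out, the last holds). The fingers move at their own pace and stop on an object; "newtons" is the grip in N (left out, the last holds). Time passes only in rows, so rows that repeat a pose let the fingers close. It gives the time, the measured TCP pose, the force and the opening at its end, in the units of the state.
- ctrl.get_obs(): the state, without advancing time (a new reading comes with each control period).
- ctrl.get_image(name): name is "scene" or "top"; returns a dict with "frame" (420x560x3 uint8, red, green, blue), "range_z" (420x560 float32, m along the optical axis (not along the pixel's ray), 0 where there is no reading), "fx", "fy", "cx", "cy" (pixels), "extrinsics" (4x4, takes a point from camera to world coordinates). Camera axes: x right, y down, z forward; pixel columns grow to the right and rows downward; lengths in m; the calibration is good to about 2 mm. A picture is of the moment at which its call begins.
- ctrl.finish_job(): hands the job in, once; it reports no verdict.
The state is a dict: "t": time; "q": joint angles; "dq": joint speeds; "effort": joint torques, N m; "tool_pos": TCP position; "tool_rot": TCP orientation; "contact_force": force on the tool from outside, world axes, zero at the start; "wrist_torque": the same for the moment, N m; "opening": finger opening in m.
Only numpy, scipy, OpenCV 4.12 (cv2) and the standard library are available. Lean on these libraries where they do the work, as an engineer would, in place of code of your own. Each camera call takes 0.05 s, during which the arm holds its last target.

### The job

Give the straight handpiece its oil: with the handpiece still seated in the slanting holder of the oiling station, press the white cap on the station's canister all the way down and let it spring back up. Then draw the handpiece out of the holder, turn it so that its thin nose slants clearly downwards (about 40 degrees below level) and finish while still holding it like that, at rest in the gripper clear of the station, with its nose at least 12 cm above the counter. Leave the dappen dish, the wax jar and the bur stand where they are.

Things in the scene. Friction and masses are not known exactly. Their poses are not given: they have to be found in the camera images.
- station: Fixed oiling station: white base plate 130 x 200 x 12 mm; origin at the centre of its underside, x across its short side, y along its long side, z up. At y = -60 mm, x = 0 stands an aluminium canister, 50 mm in diameter. At y = +60 mm a grey tube, the holder, slants up towards +x at 40 degrees. A thin steel pipe joins them along the -x side, up to 128 mm high at the canister.
- cap_top (a point): Centre of the top of the canister's white cap, a ribbed disc 33 mm in diameter and 15 mm high, 155 mm above the counter when up. It moves straight down against a spring; the space round it is free.
- nozzle_cap (a joint): Travel of the cap in m: 0 up, 0.006 fully down. Spring: 2 N to start, 8 N fully down; it comes up by itself.
- holder_mouth (a point): Centre of the open upper end of the holder tube (bore 29.6 mm, outside 38 mm in diameter, 58 mm deep along its axis); axes as the station's.
- holder_home (a point): Point of the station, where the handpiece's centre lies while it is seated (33 mm beyond the mouth along the tube's axis); axes as the station's.
- handpiece: Straight handpiece, 182 mm long, about 190 g: dark ribbed tail 27 mm in diameter, pale round metal grip 23 mm in diameter (20 mm behind to 30 mm ahead of mid-length), tapering nose with a small stone. y runs from tail to nose; origin 13.5 mm off its axis at mid-length. It starts with its tail 58 mm deep in the holder, nose up at 37 to 40 degrees.
- handpiece_center (a point): Centre of the handpiece, on its axis half-way along its length (91 mm from either end), in the pale metal grip 23 mm in diameter where it can be grasped across; its y axis runs from tail to nose. Its centre of mass lies about 25 mm behind it, towards the tail.
- handpiece_nose (a point): Tip of the handpiece's nose, 91 mm ahead of its centre along its own y; axes as the handpiece's.
- dappen_center (a point): Centre of the small glass dappen dish, 31 mm wide and 26 mm high, standing on the counter beside the holder: leave it.
- wax_jar_center (a point): Centre of the low round wax jar, 51 mm in diameter and 24 mm high, standing on the counter behind the canister: leave it.
- bur_stand_center (a point): Point 7 mm up on the axis of the round bur stand, 69 mm in diameter and 52 mm high, standing on the counter to the right: leave it.

How it is judged:
By the outcome, as a careful person would: the job done as asked, in the order asked, and still so for the second after the job is handed in, while the arm keeps its last pose, push and grip.
It also fails if it takes over 51 s, if anything falls off the work surface, if the arm or the gripper's body presses on something with over 40 N, if the wrist force passes 120 N, or if a joint passes its speed limit or range.

## Working session

There is one attempt and no reset: what is moved stays moved. The work goes in short steps, Python scripts to look and compute and a tool call to move; the robot and the scene stay as the last step left them, time stands still between calls to the robot, and variables do not carry over. Pictures are saved under pics/ and viewed, and the job is handed in when it is done.

Besides the shell and the picture viewer there is one more tool, called after "Call:" by a JSON object that holds its "api" and its "payload", one argument or row to a line. jog_arm: Moves the arm, as the interface text tells. Its arguments: {"type":"object","properties":{"steps":{"type":"array"},"gripper":{"type":"number"},"newtons":{"type":"number"}},"required":["steps"]}

```bash
ls && mkdir -p pics && python3 - <<'E'
from station import ctrl
import cv2,numpy as np
o=ctrl.get_obs(); print({k:np.round(v,3).tolist() if not isinstance(v,float) else v for k,v in o.items()})
for n in ["scene","top"]:
    d=ctrl.get_image(n); cv2.imwrite(f"pics/{n}0.png",d["frame"][...,::-1]); np.savez(f"{n}0.npz",**d)
    print(n,d["fx"],d["fy"],d["cx"],d["cy"],np.round(d["extrinsics"],3).tolist())
E
```

```text
pics
{'t': 0.0, 'q': [-1.363, 0.053, 1.614, -0.0, 1.476, -0.119], 'dq': [-0.0, 0.002, 0.002, 0.001, -0.0, -0.0], 'effort': [0.0, -39.368, -37.018, -0.0, 0.007, -0.0], 'tool_pos': [0.2, -0.591, 0.199], 'tool_rot': [-3.098, -0.511, 0.0], 'contact_force': [-0.05, 0.182, 0.974], 'wrist_torque': [-0.006, -0.026, 0.017], 'opening': 0.08549415128589884}
scene 398.69564015849784 398.69564015849784 281.1642996942467 200.9723472354641 [[-0.851, -0.213, 0.48, -0.025], [-0.524, 0.379, -0.762, 1.026], [-0.02, -0.9, -0.434, 0.641], [0.0, 0.0, 0.0, 1.0]]
top 421.38509547619407 421.38509547619407 276.8575671615532 204.9828176874716 [[-0.029, -0.982, 0.188, 0.376], [-0.999, 0.032, 0.014, 0.107], [-0.02, -0.188, -0.982, 1.156], [0.0, 0.0, 0.0, 1.0]]
```

View pics/scene0.png

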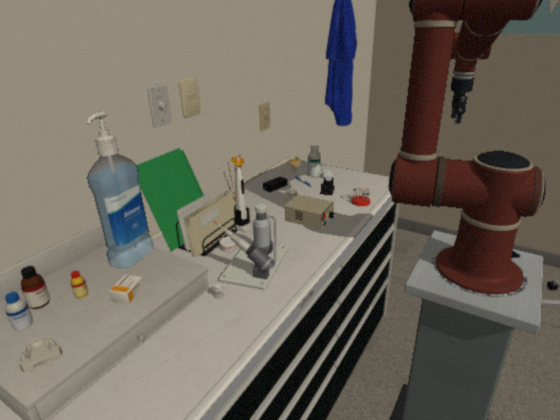

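View pics/top0.png

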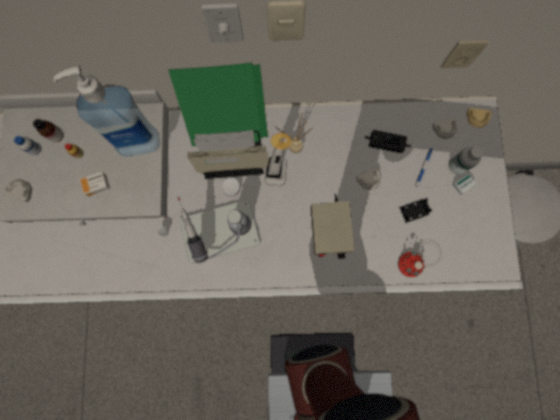

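```bash
python3 - <<'E'
import cv2,numpy as np
a=cv2.imread("pics/scene0.png")[190:310,180:320]; b=cv2.imread("pics/top0.png")[160:280,140:280]
b=np.clip(b.astype(float)*1.5,0,255).astype(np.uint8)
cv2.imwrite("pics/scene0c.png",cv2.resize(a,(700,600),interpolation=cv2.INTER_CUBIC)); cv2.imwrite("pics/top0c.png",cv2.resize(b,(700,600),interpolation=cv2.INTER_CUBIC))
E
```

```text
(no output)
```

View pics/scene0c.png

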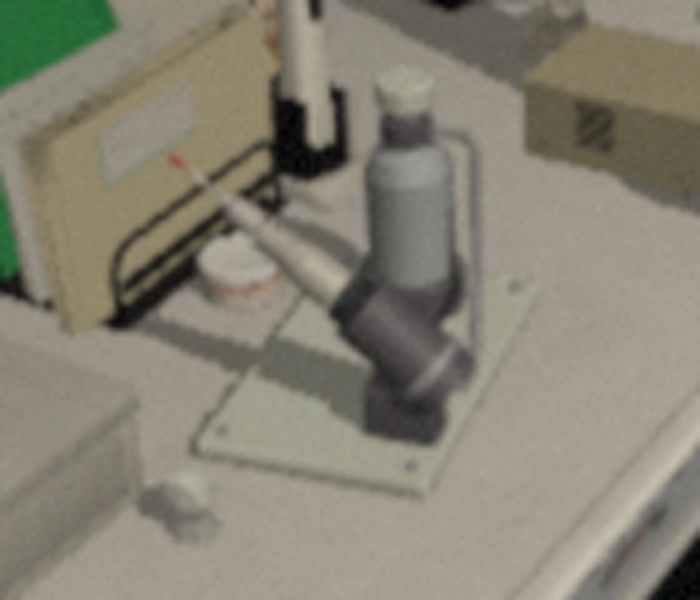

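View pics/top0c.png

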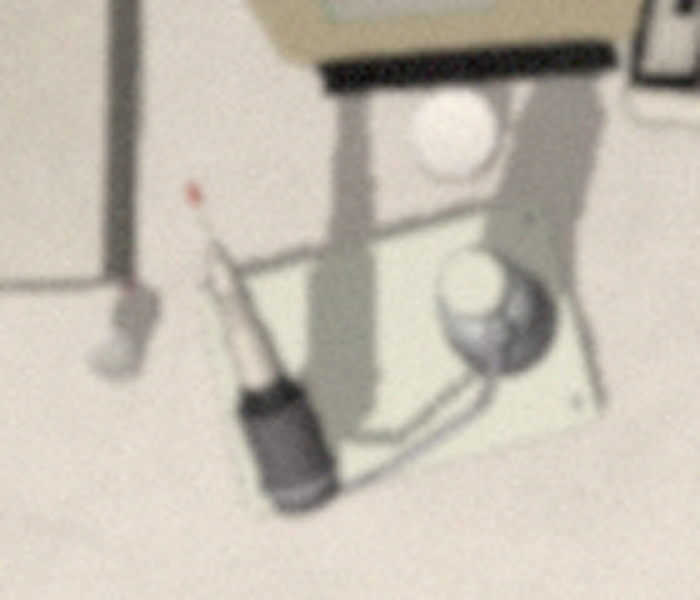

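```bash
cat > h.py <<'E'
import numpy as np,cv2
def cloud(d):
    z=d["range_z"]; v,u=np.mgrid[:z.shape[0],:z.shape[1]]
    P=np.stack([(u-d["cx"])/d["fx"]*z,(v-d["cy"])/d["fy"]*z,z,np.ones_like(z)],-1)
    return (P@d["extrinsics"].T)[...,:3]
def ray(d,u,v):
    E=d["extrinsics"]; r=E[:3,:3]@np.array([(u-d["cx"])/d["fx"],(v-d["cy"])/d["fy"],1]); return E[:3,3],r
def plane(d,u,v,z):
    o,r=ray(d,u,v); return o+r*(z-o[2])/r[2]
def tri(d1,p1,d2,p2):
    A=[];b=[]
    for d,p in((d1,p1),(d2,p2)):
        o,r=ray(d,*p); r=r/np.linalg.norm(r); M=np.eye(3)-np.outer(r,r); A.append(M);b.append(M@o)
    x=np.linalg.lstsq(np.vstack(A),np.hstack(b),rcond=None)
    return x[0],np.sqrt(x[1])
E
python3 - <<'E'
from h import *
np.set_printoptions(precision=4,suppress=True)
S=dict(np.load("scene0.npz"));T=dict(np.load("top0.npz"))
cs,ct=cloud(S),cloud(T)
for n,d,c in(("scene",S,cs),("top",T,ct)):
    f=d["frame"].astype(int); z=c[...,2]
    roi=np.zeros(z.shape,bool)
    if n=="scene": roi[200:290,210:300]=1
    else: roi[185:275,170:270]=1
    m=roi&(z>.148)&(z<.165)&(d["range_z"]>0); 
    # cap
    m2=m&(f.min(-1)>(90))
    v,u=np.nonzero(m2); print(n,"cap",len(u),u.mean(),v.mean(),c[m2].mean(0),c[m2].min(0),c[m2].max(0))
    R=(f[...,0]-f[...,1]>35)&(f[...,0]-f[...,2]>30); roi2=np.zeros(z.shape,bool)
    if n=="scene": roi2[215:232,205:230]=1
    else: roi2[190:206,172:186]=1
    v,u=np.nonzero(R&roi2); print("red",list(zip(u,v)),c[R&roi2][:5])
    print("base z std", )
print("counter z top",np.percentile(ct[255:265,200:240,2],[5,50,95]))
# base plate mask by height in top
m=(ct[...,2]>.006)&(ct[...,2]<.018); 
for c in [(205,285),(480,205),(605,410),(255,515)]:
    print(c,plane(T,140+c[0]/5,160+c[1]/5,.012))
for c in [(200,450),(425,490),(540,285)]:
    print(c,plane(S,180+c[0]/5,190+c[1]/5,.012))
E
```

```text
scene cap 89 256.2134831460674 208.08988764044943 [0.5475 0.243  0.1545] [0.5287 0.2101 0.148 ] [0.5942 0.3637 0.1619]
red [(np.int64(214), np.int64(221)), (np.int64(215), np.int64(221)), (np.int64(215), np.int64(222)), (np.int64(216), np.int64(222))] [[0.5943 0.364  0.1591]
 [0.5933 0.3614 0.1581]
 [0.5929 0.3621 0.1557]
 [0.5901 0.3615 0.1561]]
base z std
top cap 167 228.80838323353294 214.14970059880238 [0.5487 0.2383 0.1548] [0.5293 0.2111 0.1484] [0.5965 0.3643 0.1619]
red [] []
base z std
counter z top [-0.0029  0.0007  0.065 ]
(205, 285) [0.5696 0.3893 0.012 ]
(480, 205) [0.6097 0.2366 0.012 ]
(605, 410) [0.4936 0.1698 0.012 ]
(255, 515) [0.4427 0.3604 0.012 ]
(200, 450) [0.5607 0.4008 0.012 ]
(425, 490) [0.4417 0.3694 0.012 ]
(540, 285) [0.4892 0.1771 0.012 ]
```

```bash
python3 - <<'E'
from h import *
np.set_printoptions(precision=4,suppress=True)
S=dict(np.load("scene0.npz"));T=dict(np.load("top0.npz"))
cs,ct=cloud(S),cloud(T)
for n,d,c in(("scene",S,cs),("top",T,ct)):
    f=d["frame"].astype(int)
    m=(np.hypot(c[...,0]-.543,c[...,1]-.228)<.03)&(c[...,2]>.151)&(c[...,2]<.162)
    v,u=np.nonzero(m);(cx,cy),r=cv2.minEnclosingCircle(np.stack([u,v],1).astype(np.float32))
    print(n,"cap",m.sum(),c[m].mean(0),(cx,cy),plane(d,cx,cy,.155),plane(d,u.mean(),v.mean(),.155),"z",c[m][:,2].mean())
    # handpiece+holder points: within region, above z .05
    m=(c[...,0]>.45)&(c[...,0]<.62)&(c[...,1]>.31)&(c[...,1]<.385)&(c[...,2]>.04)&(c[...,2]<.18)
    P=c[m]; print(len(P)); 
    a=np.array([.742,.191,.643]); s=P@a
    for lo in np.arange(s.min(),s.max(),.012):
        k=(s>=lo)&(s<lo+.012); 
        if k.sum()>2: print(round(lo,3),k.sum(),P[k].mean(0))
E
```

```text
scene cap 69 [0.5437 0.2289 0.1553] (260.5, 206.5) [0.5424 0.2311 0.155 ] [0.544  0.2285 0.155 ] z 0.15531536254869546
640
0.422 10 [0.4528 0.3303 0.0446]
0.434 51 [0.4558 0.3401 0.0586]
0.446 92 [0.4671 0.339  0.0625]
0.458 77 [0.4733 0.3415 0.0727]
0.47 71 [0.4806 0.3438 0.0829]
0.482 71 [0.4899 0.3447 0.0907]
0.494 44 [0.5017 0.3444 0.0951]
0.506 40 [0.5116 0.3468 0.1022]
0.518 45 [0.5213 0.3491 0.1088]
0.53 37 [0.5316 0.3504 0.1152]
0.542 33 [0.5408 0.3529 0.1229]
0.554 24 [0.5516 0.3538 0.1286]
0.566 24 [0.5603 0.356  0.1353]
0.578 7 [0.571  0.3561 0.1413]
0.59 4 [0.5818 0.3587 0.1491]
0.602 9 [0.5911 0.3607 0.1565]
top cap 143 [0.5448 0.2263 0.155 ] (233.8125, 215.59375) [0.5447 0.2261 0.155 ] [0.5448 0.2263 0.155 ] z 0.15503965837951472
593
0.423 10 [0.4547 0.3122 0.0526]
0.435 52 [0.4577 0.3245 0.0656]
0.447 56 [0.4641 0.3265 0.0726]
0.459 62 [0.4725 0.3308 0.0801]
0.471 61 [0.4822 0.3322 0.0878]
0.483 81 [0.4933 0.3353 0.0925]
0.495 47 [0.5035 0.339  0.097 ]
0.507 41 [0.5134 0.3404 0.105 ]
0.519 39 [0.5231 0.3425 0.1118]
0.531 37 [0.5321 0.3463 0.1178]
0.543 39 [0.543  0.3487 0.1249]
0.555 25 [0.5527 0.3513 0.1312]
0.567 22 [0.562  0.3534 0.1367]
0.579 6 [0.5718 0.3564 0.1433]
0.591 4 [0.5824 0.3596 0.1493]
0.603 10 [0.5916 0.3612 0.157 ]
```

```bash
python3 - <<'E'
from h import *
np.set_printoptions(precision=4,suppress=True)
S=dict(np.load("scene0.npz"));T=dict(np.load("top0.npz"))
print("tip",tri(S,(214,220.6),T,(177.8,196.8)))
ct=np.concatenate([cloud(S)[S["range_z"]>0],cloud(T)[T["range_z"]>0]])
H=np.zeros((30,60))  # 3cm? 2.5cm cells x .3-.9, y -.6..0.7
xs=np.arange(.3,.95,.025); ys=np.arange(.75,-.55,-.05)
print("x\\y ",' '.join(f"{int(round(y*100)):4d}" for y in ys))
for x in xs[::-1]:
    r=[]
    for y in ys:
        k=(abs(ct[:,0]-x)<.0125)&(abs(ct[:,1]-y)<.0125)
        r.append(f"{int(1000*np.percentile(ct[k,2],95)):4d}" if k.sum()>2 else "   .")
    print(f"{x:.3f}",' '.join(r))
E
```

```text
tip (array([0.5953, 0.3619, 0.1588]), array([0.0008]))
x\y    75   70   65   60   55   50   45   40   35   30   25   20   15   10    5    0   -5  -10  -15  -20  -25  -30  -35  -40  -45  -50
0.925    .    .    .    .    .    .    .    .    .    .    .    .    .    .    .    .    .    .    .    .    .    .    .    .    .    .
0.900  271  328  411  556  641  638  643  644  643  640  640  639  633  622  623  614  613  613  615  604  600  597  599  597  592  611
0.875  132  133  133  131  132  132  132    5  253  253  253  398  222    4    3    3    4    3    3    4    3    3    4    3    3    3
0.850   72   72   71   71   71   71   71    5  212  208  201  192  161    4    3    3    2    3    3    4    3    3    3    3   21    4
0.825    .  118   71   70   71    .  302    5  150  145  139  134  103    3    3    3    3    3    3    4    3    3   18    3   28    3
0.800  135  156   71   71  317  442  329    4   90   86   79   74   44    4  178    3    3    3   31   31    4    4   28    8   25    3
0.775  121  131   72   71  318  444  333    3   32  131  130  128    3  136  164    3    3    
[... 1925 characters left out ...]
    3    3    4    2
0.400    3    3    3    3    3    3    3    3    3    3    3    3    3    3    3    3    3    3    4   46   49    4    3    3    2    3
0.375    4    4    4    3    3    3    3    3    3    3    3    3    3    2    3    3    2    2    3    2    3    3    3    2    2    3
0.350    6    4    4    4    3    4    4    4    4    4    3    4    4    5    4    4    4    4    4    4    4    4    4    3    3    2
0.325 -812 -814 -811 -810 -811 -813 -814 -813 -810 -813 -809 -812 -811 -812 -814 -812 -812 -812 -809 -813 -812 -812 -812 -812 -810 -811
0.300 -810 -810 -812 -811 -812 -807 -813 -808 -810 -813 -810 -810 -810 -811 -810 -813 -810 -812 -811 -812 -809 -812 -812 -812 -811 -812
```

```bash
python3 - <<'E'
from h import *
np.set_printoptions(precision=4,suppress=True)
S=dict(np.load("scene0.npz"));T=dict(np.load("top0.npz"))
yaw=np.radians(14.0);X=np.array([np.cos(yaw),np.sin(yaw)]);Y=np.array([-X[1],X[0]]);cap=np.array([.544,.2275])
for n,d in(("S",S),("T",T)):
    c=cloud(d); r=c[...,:2]-cap; xs=r@X; ys=r@Y
    m=(xs<-.026)&(xs>-.09)&(abs(ys)<.03)&(c[...,2]>.02)&(c[...,2]<.16)
    for v,u in zip(*np.nonzero(m)): print(n,u,v,(1000*np.array([xs[v,u],ys[v,u],c[v,u,2]])).round())
E
```

```text
S 271 215 [-27.  -5. 128.]
S 272 215 [-31.  -3. 130.]
S 270 216 [-26.   1. 128.]
S 271 216 [-28.  -2. 127.]
S 272 216 [-32.  -0. 128.]
S 273 216 [-34.  -1. 128.]
S 274 216 [-38.   0. 129.]
S 273 217 [-35.   1. 126.]
S 274 217 [-38.   0. 126.]
S 275 217 [-40.  -2. 125.]
S 274 218 [-39.   6. 126.]
S 275 218 [-41.   1. 124.]
S 274 219 [-37.   0. 120.]
S 275 219 [-41.   4. 122.]
S 276 219 [-43.  -1. 120.]
S 274 220 [-39.   5. 119.]
S 275 220 [-42.   5. 120.]
S 276 220 [-43.  -1. 117.]
S 275 221 [-41.   2. 115.]
S 276 221 [-43.   0. 114.]
S 275 222 [-41.   2. 112.]
S 276 222 [-44.   2. 112.]
S 275 223 [-42.   7. 111.]
S 276 223 [-44.   5. 111.]
S 275 224 [-43.  10. 110.]
S 276 224 [-44.   5. 107.]
S 275 225 [-43.   8. 106.]
S 276 225 [-44.   6. 105.]
S 275 226 [-42.   7. 102.]
S 276 226 [-45.   7. 102.]
S 275 227 [-42.   8. 100.]
S 276 227 [-45.   7.  99.]
S 275 228 [-42.   8.  96.]
S 276 228 [-44.   5.  95.]
S 275 229 [-42.   8.  93.]
S 276 229 [-45.   7.  93.]
S 275 230 [-43.  11.  91.]
S 276 230 [-45.   9.  91.]
S 275 231 [-44.  13.  89.]
S 276 231 [-45.   9.  87.]
S 275 232 [-42.   9.
[... 1898 characters left out ...]
 239 234 [-41.   0. 121.]
T 240 234 [-28.   5.  24.]
T 241 234 [-28.   2.  21.]
T 237 235 [-42.   6. 120.]
T 238 235 [-44.   3. 125.]
T 237 236 [-44.   7. 113.]
T 238 236 [-44.   5. 109.]
T 236 237 [-43.  12.  94.]
T 237 237 [-44.   9.  99.]
T 236 238 [-44.  13.  83.]
T 237 238 [-45.  10.  87.]
T 235 239 [-43.  18.  64.]
T 236 239 [-45.  14.  77.]
T 237 239 [-46.  12.  76.]
T 235 240 [-45.  19.  63.]
T 236 240 [-46.  16.  62.]
T 233 241 [-44.  26.  44.]
T 234 241 [-45.  23.  49.]
T 235 241 [-46.  20.  52.]
T 236 241 [-47.  18.  52.]
T 232 242 [-46.  29.  47.]
T 233 242 [-46.  27.  45.]
T 234 242 [-47.  24.  47.]
T 235 242 [-49.  21.  51.]
T 232 243 [-48.  30.  46.]
T 233 243 [-49.  27.  46.]
```

Call:
{"api": "jog_arm", "payload": {
  "steps": [
    {"dx": 0.2,"dy": 0.5,"dz": 0.5,"twist": -0.2},
    {"dx": 0.58,"dy": 1.4,"dz": 1.0,"twist": -0.4},
    {"dx": 0.97,"dy": 2.3,"dz": 1.0,"twist": -0.4},
    {"dx": 1.36,"dy": 3.2,"dz": 1.0,"twist": -0.4},
    {"dx": 1.74,"dy": 4.1,"dz": 1.0,"twist": -0.4}
  ],
  "gripper": 255,
  "newtons": 40
}}

```text
t: 0.72
tool_pos: [0.3052, -0.3434, 0.2586]
tool_rot: [-3.114, -0.402, -0.0]
contact_force: [0.6, -0.3, 1.2]
opening: 0.0002
```

Call:
{"api": "jog_arm", "payload": {
  "steps": [
    {"dx": 0.39,"dy": 0.92},
    {"dx": 0.78,"dy": 1.85},
    {"dx": 1.17,"dy": 2.78},
    {"dx": 1.56,"dy": 3.7},
    {"dx": 1.95,"dy": 4.6}
  ]
}}

```text
validation failed for argument at $.st...
```

Call:
{"api": "jog_arm", "payload": {
  "steps": [
    {"dx": 0.39,"dy": 0.92},
    {"dx": 0.78,"dy": 1.85},
    {"dx": 1.17,"dy": 2.78},
    {"dx": 1.56,"dy": 3.7},
    {"dx": 1.95,"dy": 4.6}
  ]
}}

```text
validation failed for argument at $.st...
```

The calls were refused, probably because each row needs all four numbers. I'll send one call at a time.

Call:
{"api": "jog_arm", "payload": {
  "steps": [
    {"dx": 0.39,"dy": 0.92,"dz": 0,"twist": 0},
    {"dx": 0.78,"dy": 1.85,"dz": 0,"twist": 0},
    {"dx": 1.17,"dy": 2.78,"dz": 0,"twist": 0},
    {"dx": 1.56,"dy": 3.7,"dz": 0,"twist": 0},
    {"dx": 1.95,"dy": 4.6,"dz": 0,"twist": 0}
  ]
}}

```text
t: 1.35
tool_pos: [0.4224, -0.0654, 0.2583]
tool_rot: [-3.114, -0.402, -0.001]
contact_force: [0.7, -1.0, 0.4]
opening: 0.0002
```

Call:
{"api": "jog_arm", "payload": {
  "steps": [
    {"dx": 0.4,"dy": 0.97,"dz": 0,"twist": 0},
    {"dx": 0.8,"dy": 1.95,"dz": 0,"twist": 0},
    {"dx": 1.22,"dy": 2.93,"dz": 0,"twist": 0},
    {"dx": 1.62,"dy": 3.9,"dz": 0,"twist": 0},
    {"dx": 2.03,"dy": 4.88,"dz": 0,"twist": 0}
  ]
}}

```text
t: 1.98
tool_pos: [0.5419, 0.2235, 0.2578]
tool_rot: [-3.114, -0.402, -0.0]
contact_force: [1.1, -0.7, 0.3]
opening: 0.0
```

```bash
cat > snap.py <<'E'
import sys
from station import ctrl
import cv2,numpy as np
from h import *
t=sys.argv[1]; cx,cy,w=map(int,sys.argv[2:5]); ux,uy,w2=map(int,sys.argv[5:8])
out=[]
for n,(a,b,k) in (("scene",(cx,cy,w)),("top",(ux,uy,w2))):
    d=ctrl.get_image(n); np.savez(f"{n}{t}.npz",**d)
    f=d["frame"][...,::-1]
    c=f[max(0,b-k):b+k,max(0,a-k):a+k]
    if n=="top": c=np.clip(c*1.4,0,255).astype(np.uint8)
    out.append(cv2.resize(c,(400,400),interpolation=cv2.INTER_CUBIC))
cv2.imwrite(f"pics/{t}.png",np.hstack(out))
o=ctrl.get_obs(); print(o["t"],np.round(o["tool_pos"],4),np.round(o["tool_rot"],3),np.round(o["contact_force"],2),round(o["opening"],4))
E
python3 snap.py a1 250 210 60 225 220 60
```

```text
2.075 [0.5419 0.2259 0.2561] [-3.112 -0.41   0.004] [-0.26 -0.51 -1.02] 0.0001
```

View pics/a1.png

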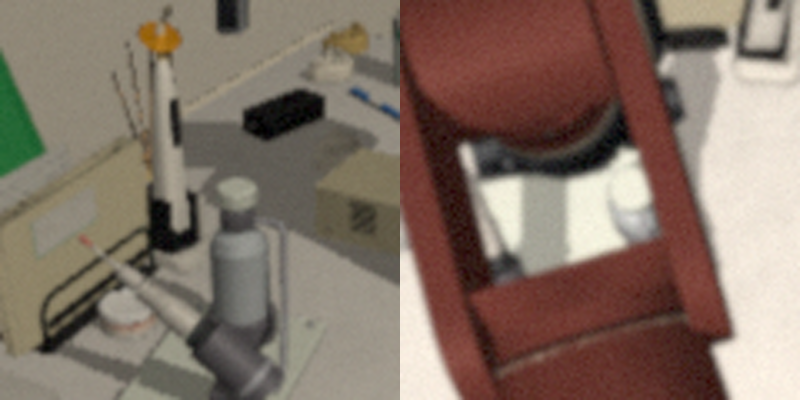

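The left view shows the shut gripper just above the cap (crop ~(232,20), with the cap at (238,190)). In the top view the arm partly covers the station. I'll go down now.

Call:
{"api": "jog_arm", "payload": {
  "steps": [
    {"dx": 0.04,"dy": 0.03,"dz": -0.6,"twist": 0},
    {"dx": 0.04,"dy": 0.03,"dz": -1.2,"twist": 0},
    {"dx": 0.04,"dy": 0.03,"dz": -1.55,"twist": 0},
    {"dx": 0.04,"dy": 0.03,"dz": -1.6,"twist": 0}
  ]
}}

```text
t: 2.58
tool_pos: [0.5431, 0.227, 0.1582]
tool_rot: [-3.112, -0.409, 0.009]
contact_force: [0.6, 0.9, 0.7]
opening: 0.0002
```

Call:
{"api": "jog_arm", "payload": {
  "steps": [
    {"dx": 0,"dy": 0,"dz": -0.06,"twist": 0},
    {"dx": 0,"dy": 0,"dz": -0.1,"twist": 0},
    {"dx": 0,"dy": 0,"dz": -0.13,"twist": 0},
    {"dx": 0,"dy": 0,"dz": -0.15,"twist": 0},
    {"dx": 0,"dy": 0,"dz": -0.15,"twist": 0}
  ]
}}

```text
t: 3.2
tool_pos: [0.5432, 0.227, 0.1493]
tool_rot: [-3.112, -0.409, 0.009]
contact_force: [0.6, -0.2, 0.2]
opening: 0.0002
```

```bash
python3 snap.py a2 250 210 50 225 220 60
```

```text
3.3 [0.5432 0.227  0.1494] [-3.112 -0.409  0.009] [ 0.33  0.06 -0.33] 0.0001
```

View pics/a2.png

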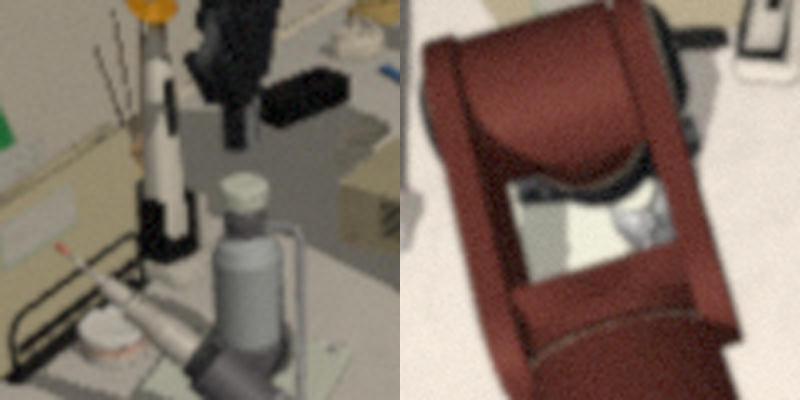

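```bash
python3 - <<'E'
from h import *
np.set_printoptions(precision=4,suppress=True)
d=dict(np.load("scenea2.npz"));c=cloud(d);f=d["frame"]
for v in range(186,214,1): print(v,[tuple((1000*c[v,u]).astype(int)) for u in (257,259,261)],f[v,259])
E
python3 - <<'E'
import sys;sys.path.insert(0,'.')
from station import ctrl
o=ctrl.get_obs();print(o["q"],o["effort"],o["wrist_torque"])
E
```

```text
186 [(np.int64(543), np.int64(241), np.int64(219)), (np.int64(539), np.int64(237), np.int64(219)), (np.int64(536), np.int64(233), np.int64(218))] [ 5 12 14]
187 [(np.int64(543), np.int64(241), np.int64(217)), (np.int64(540), np.int64(236), np.int64(215)), (np.int64(536), np.int64(233), np.int64(215))] [25 25 23]
188 [(np.int64(544), np.int64(240), np.int64(213)), (np.int64(538), np.int64(239), np.int64(214)), (np.int64(536), np.int64(233), np.int64(212))] [29 29 30]
189 [(np.int64(543), np.int64(241), np.int64(210)), (np.int64(538), np.int64(240), np.int64(211)), (np.int64(536), np.int64(233), np.int64(209))] [24 24 25]
190 [(np.int64(544), np.int64(240), np.int64(207)), (np.int64(538), np.int64(240), np.int64(208)), (np.int64(536), np.int64(233), np.int64(206))] [17 20 24]
191 [(np.int64(543), np.int64(242), np.int64(205)), (np.int64(539), np.int64(238), np.int64(205)), (np.int64(535), np.int64(235), np.int64(204))] [20 14 18]
192 [(np.int64(545), np.int64(239), np.int64(201)), (np.int64(537), np.int64(241), np.int64(203)), (np.int64(535), np.int64(234), np.int64(201))] [16 21 23]
1
[... 2807 characters left out ...]
0))] [134 134 120]
211 [(np.int64(545), np.int64(243), np.int64(145)), (np.int64(540), np.int64(242), np.int64(146)), (np.int64(535), np.int64(239), np.int64(146))] [131 131 117]
212 [(np.int64(556), np.int64(229), np.int64(133)), (np.int64(541), np.int64(240), np.int64(142)), (np.int64(538), np.int64(234), np.int64(140))] [123 122 111]
213 [(np.int64(552), np.int64(234), np.int64(134)), (np.int64(546), np.int64(233), np.int64(134)), (np.int64(543), np.int64(228), np.int64(133))] [97 96 86]
[0.26773626 0.00704192 1.745451   0.00338787 1.39436102 1.5763383 ] [-5.21027134e-03 -3.63623679e+01 -3.60404527e+01  1.03249802e-02
  1.80310698e-02 -4.49801382e-05] [-0.00246702 -0.03039254  0.01498888]
```

```bash
python3 - <<'E'
from h import *
np.set_printoptions(precision=4,suppress=True)
for n,z0 in(("a1",.2565),("a2",.1493)):
  for cam in("scene","top"):
    d=dict(np.load(f"{cam}{n}.npz"));c=cloud(d);f=d["frame"].astype(int)
    m=(np.hypot(c[...,0]-.543,c[...,1]-.230)<.03)&(f.max(-1)<60)&(c[...,2]>.13)&(c[...,2]<.5)
    P=c[m]; print(n,cam,len(P), np.sort(P[:,2])[:8] if len(P) else "", "TCP",z0)
    if len(P): 
        k=P[:,2]<P[:,2].min()+.03; print(P[k].mean(0),P[k].min(0),P[k].max(0))
E
```

```text
a1 scene 548 [0.1302 0.2943 0.2943 0.2956 0.2958 0.2967 0.2975 0.2992] TCP 0.2565
[0.5445 0.2421 0.1302] [0.5445 0.2421 0.1302] [0.5445 0.2421 0.1302]
a1 top 10 [0.342  0.3435 0.3435 0.3443 0.3443 0.3446 0.3461 0.3471] TCP 0.2565
[0.5401 0.2044 0.3458] [0.5379 0.2021 0.342 ] [0.5439 0.207  0.3513]
a2 scene 390 [0.1838 0.1845 0.1847 0.1849 0.1879 0.1889 0.1893 0.1903] TCP 0.1493
[0.542  0.2391 0.1997] [0.535  0.2328 0.1838] [0.5504 0.2442 0.2135]
a2 top 92 [0.233  0.2364 0.2375 0.2401 0.2417 0.4877 0.4878 0.4881] TCP 0.1493
[0.5397 0.2025 0.2377] [0.5383 0.2007 0.233 ] [0.5421 0.2048 0.2417]
```

Both views agree with each other, but the depth puts the fingertips at z≈0.183 when the reported TCP is 0.149. So the reported z is about 34 mm lower than the real tips. In x and y it agrees with the images. There was no contact force, so I'll keep going down and rely on the camera and the force reading.

Call:
{"api": "jog_arm", "payload": {
  "steps": [
    {"dx": 0,"dy": 0,"dz": -0.15,"twist": 0},
    {"dx": 0,"dy": 0,"dz": -0.3,"twist": 0},
    {"dx": 0,"dy": 0,"dz": -0.38,"twist": 0},
    {"dx": 0,"dy": 0,"dz": -0.42,"twist": 0}
  ]
}}

```text
t: 3.8
tool_pos: [0.5427, 0.2269, 0.1234]
tool_rot: [-3.112, -0.409, 0.012]
contact_force: [-1.3, -0.3, 2.3]
opening: -0.0001
```

```bash
python3 snap.py a3 255 205 40 225 220 60; python3 - <<'E'
from h import *
np.set_printoptions(precision=4,suppress=True)
d=dict(np.load("scenea3.npz"));c=cloud(d);f=d["frame"].astype(int)
for v in range(194,214): print(v,(1000*c[v,259]).astype(int),(1000*c[v,257]).astype(int),f[v,259])
E
```

```text
3.9 [0.543  0.227  0.1241] [-3.112 -0.409  0.01 ] [-0.45  0.56  0.64] -0.0002
194 [527 255 205] [534 254 203] [12 16 20]
195 [538 240 194] [544 241 193] [24 17 18]
196 [538 241 191] [542 244 191] [ 9 14 10]
197 [542 235 185] [545 241 187] [20 23 23]
198 [540 239 184] [545 240 183] [19 25 25]
199 [539 240 182] [545 240 181] [26 22 27]
200 [541 237 177] [545 240 177] [21 23 21]
201 [539 241 176] [545 241 175] [22 20 27]
202 [543 235 170] [546 240 171] [22 22 22]
203 [542 237 168] [546 240 168] [25 26 24]
204 [541 238 165] [547 239 165] [28 32 30]
205 [541 238 162] [549 237 160] [35 37 34]
206 [543 235 158] [553 232 154] [71 73 66]
207 [543 236 155] [548 238 155] [127 127 113]
208 [540 241 155] [548 239 152] [160 159 142]
209 [540 240 152] [548 239 149] [148 147 130]
210 [543 237 146] [546 241 147] [135 135 119]
211 [541 239 145] [547 241 144] [133 133 119]
212 [541 240 142] [556 228 133] [127 128 113]
213 [546 234 135] [552 235 134] [104 100  93]
```

View pics/a3.png

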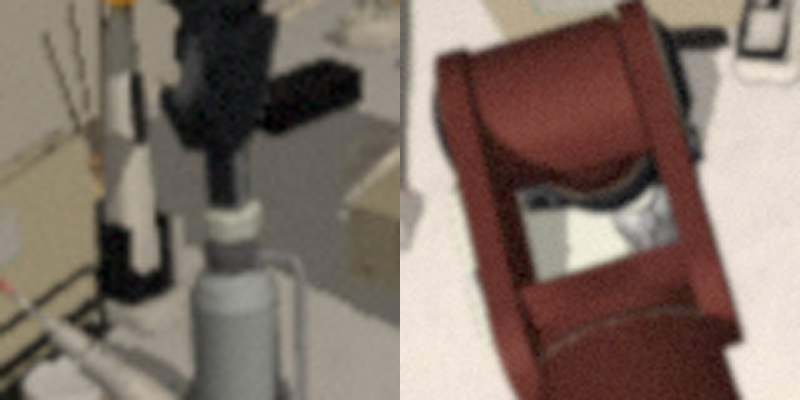

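The fingertips now sit on or just above the cap, centred on it (crop ~(230,205)). I'll press in small steps.

Call:
{"api": "jog_arm", "payload": {
  "steps": [
    {"dx": 0,"dy": 0,"dz": -0.05,"twist": 0},
    {"dx": 0,"dy": 0,"dz": -0.08,"twist": 0},
    {"dx": 0,"dy": 0,"dz": -0.11,"twist": 0},
    {"dx": 0,"dy": 0,"dz": -0.13,"twist": 0},
    {"dx": 0,"dy": 0,"dz": -0.13,"twist": 0}
  ]
}}

```text
t: 4.53
tool_pos: [0.5436, 0.2271, 0.1179]
tool_rot: [-3.112, -0.41, 0.008]
contact_force: [-3.2, -0.9, 7.7]
opening: -0.0
```

Call:
{"api": "jog_arm", "payload": {
  "steps": [
    {"dx": 0,"dy": 0,"dz": -0.04,"twist": 0},
    {"dx": 0,"dy": 0,"dz": -0.06,"twist": 0},
    {"dx": 0,"dy": 0,"dz": -0.06,"twist": 0}
  ]
}}

```text
t: 4.9
tool_pos: [0.5437, 0.2272, 0.1177]
tool_rot: [-3.112, -0.41, 0.008]
contact_force: [-8.6, -3.2, 15.2]
opening: 0.0001
```

```bash
python3 snap.py a4 255 205 40 225 220 60
```

```text
5.0 [0.5437 0.2272 0.1177] [-3.112 -0.41   0.008] [-8.28 -3.05 15.07] -0.0001
```

View pics/a4.png

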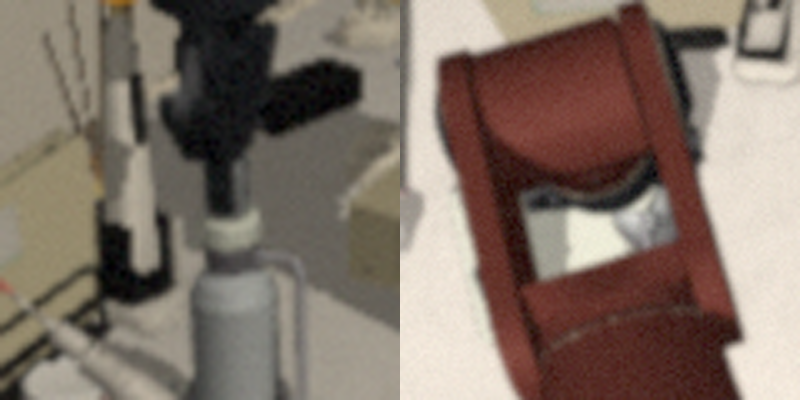

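Call:
{"api": "jog_arm", "payload": {
  "steps": [
    {"dx": 0,"dy": 0,"dz": 0.3,"twist": 0},
    {"dx": 0,"dy": 0,"dz": 1.0,"twist": 0},
    {"dx": 0,"dy": 0,"dz": 1.8,"twist": 0},
    {"dx": 0,"dy": 0,"dz": 2.2,"twist": 0}
  ],
  "gripper": 0
}}

```text
t: 5.5
tool_pos: [0.5449, 0.2275, 0.2536]
tool_rot: [-3.112, -0.41, -0.0]
contact_force: [-0.1, 0.9, -0.2]
opening: 0.0726
```

```bash
python3 snap.py a5 255 205 50 225 220 60; python3 - <<'E'
from h import *
np.set_printoptions(precision=4,suppress=True)
for n in("scenea4","scenea5"):
    d=dict(np.load(n+".npz"));c=cloud(d);f=d["frame"].astype(int)
    m=(np.hypot(c[...,0]-.543,c[...,1]-.230)<.025)&(f.min(-1)>90)&(c[...,2]>.12)&(c[...,2]<.17)
    print(n,m.sum(),np.sort(c[m][:,2])[-12:],)
E
```

```text
5.6 [0.5457 0.2277 0.2542] [-3.111 -0.41  -0.004] [ 0.65  0.11 -0.74] 0.0847
scenea4 84 [0.1496 0.1496 0.1498 0.1501 0.1501 0.1506 0.1508 0.1512 0.1517 0.1526
 0.1558 0.1568]
scenea5 111 [0.1574 0.1574 0.1574 0.1575 0.1575 0.1577 0.1578 0.1579 0.1579 0.158
 0.1586 0.1589]
```

View pics/a5.png

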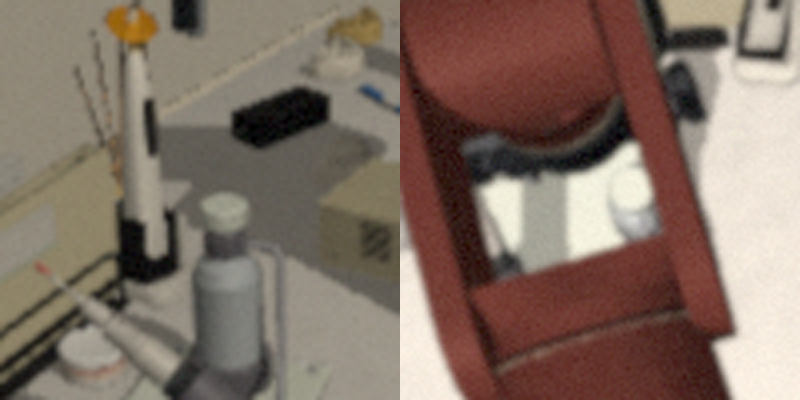

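The depth shows the cap about 6 mm lower while pressed (top 0.150), then back at its start height. Next I move over the handpiece grip.

Call:
{"api": "jog_arm", "payload": {
  "steps": [
    {"dx": -0.15,"dy": 0.95,"dz": 0,"twist": -0.1},
    {"dx": -0.31,"dy": 1.96,"dz": 0,"twist": -0.1},
    {"dx": -0.31,"dy": 1.96,"dz": -0.5,"twist": -0.1},
    {"dx": -0.31,"dy": 1.96,"dz": -0.9,"twist": -0.1},
    {"dx": -0.31,"dy": 1.96,"dz": -0.9,"twist": -0.1}
  ]
}}

```text
t: 6.22
tool_pos: [0.5248, 0.3444, 0.1953]
tool_rot: [-3.117, -0.383, 0.008]
contact_force: [-0.1, -1.0, 0.3]
opening: 0.0852
```

```bash
python3 snap.py b1 240 220 50 205 220 60
```

```text
6.325 [0.5269 0.3451 0.1995] [-3.115e+00 -3.820e-01 -2.000e-03] [ 0.96  0.81 -0.21] 0.0853
```

View pics/b1.png

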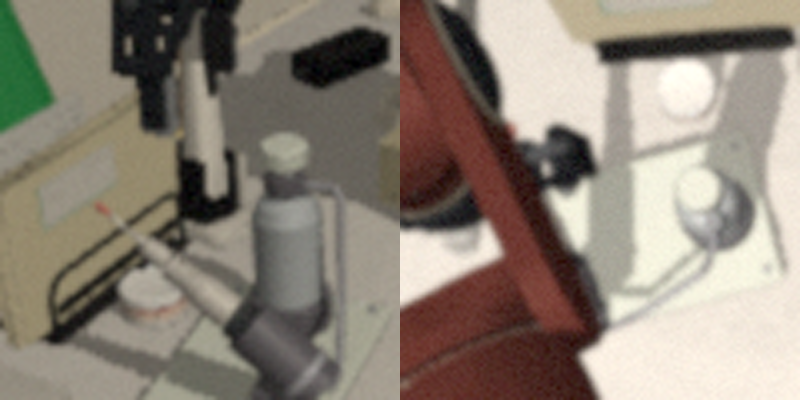

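Call:
{"api": "jog_arm", "payload": {
  "steps": [
    {"dx": 0,"dy": 0,"dz": -0.8,"twist": 0},
    {"dx": 0,"dy": 0,"dz": -1.5,"twist": 0},
    {"dx": 0,"dy": 0,"dz": -1.9,"twist": 0},
    {"dx": 0,"dy": 0,"dz": -1.9,"twist": 0}
  ]
}}

```text
t: 6.82
tool_pos: [0.5261, 0.3444, 0.0842]
tool_rot: [-3.116, -0.382, 0.002]
contact_force: [-0.4, -0.0, 0.5]
opening: 0.0856
```

```bash
python3 snap.py b2 235 225 40 205 220 60; python3 - <<'E'
from h import *
d=dict(np.load("sceneb2.npz"))
R=d["extrinsics"]; 
for p in [(.527,.3455,.104),(.5955,.362,.159),(.501,.339,.083)]:
    q=np.linalg.inv(R)@np.r_[p,1]; u=d["fx"]*q[0]/q[2]+d["cx"]; v=d["fy"]*q[1]/q[2]+d["cy"]; print(p,u,v,"crop",(u-195)*5,(v-185)*5)
E
```

```text
6.925 [0.5281 0.3455 0.0876] [-3.114 -0.382 -0.007] [0.38 0.82 1.12] 0.0855
(0.527, 0.3455, 0.104) 241.04849446807142 243.20069352521355 crop 230.24247234035712 291.00346762606773
(0.5955, 0.362, 0.159) 214.12893297278447 220.5911995016871 crop 95.64466486392234 177.9559975084355
(0.501, 0.339, 0.083) 251.27269895085695 251.73721607900896 crop 281.3634947542847 333.68608039504477
```

View pics/b2.png

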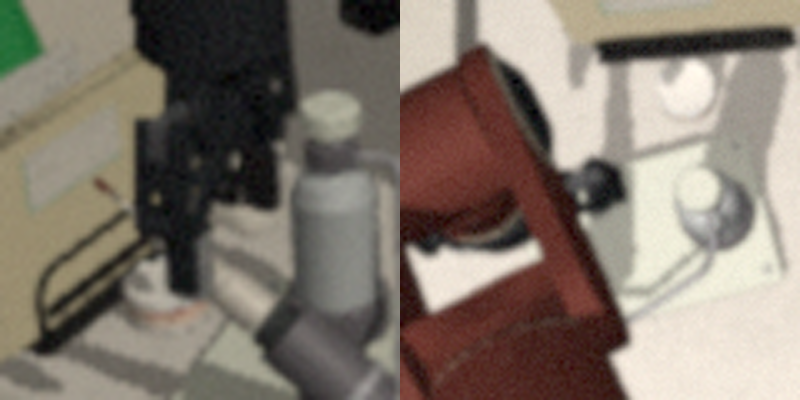

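```bash
python3 - <<'E'
from h import *
np.set_printoptions(precision=4,suppress=True)
d=dict(np.load("sceneb2.npz"));c=cloud(d);f=d["frame"].astype(int)
for v in range(232,246): print(v,[tuple((1000*c[v,u]).astype(int).tolist()) for u in (228,230,232,234,236)],f[v,232])
E
```

```text
232 [(507, 413, 177), (502, 413, 178), (499, 409, 177), (507, 392, 166), (504, 388, 165)] [12 17 22]
233 [(519, 400, 164), (514, 399, 164), (508, 398, 166), (508, 392, 163), (505, 388, 161)] [22 27 25]
234 [(518, 402, 162), (516, 396, 160), (509, 398, 163), (507, 393, 161), (503, 390, 161)] [23 21 24]
235 [(520, 400, 158), (515, 398, 158), (509, 398, 160), (506, 394, 159), (503, 390, 158)] [21 20 22]
236 [(520, 400, 155), (514, 400, 157), (511, 396, 156), (507, 394, 156), (504, 390, 155)] [22 23 23]
237 [(521, 399, 151), (514, 400, 154), (510, 398, 155), (506, 394, 154), (505, 389, 151)] [25 28 29]
238 [(524, 395, 146), (515, 399, 150), (511, 397, 151), (508, 393, 149), (504, 391, 150)] [24 29 29]
239 [(526, 394, 142), (514, 400, 149), (508, 401, 151), (507, 394, 148), (503, 391, 147)] [18 21 19]
240 [(650, 252, 26), (516, 399, 145), (510, 398, 146), (507, 394, 145), (504, 391, 144)] [20 21 19]
241 [(649, 254, 24), (515, 400, 143), (512, 397, 142), (506, 396, 143), (503, 393, 143)] [16 23 21]
242 [(645, 259, 25), (516, 399, 139), (509, 400, 141), (508, 394, 139), (506, 388, 136)] [19 21 22]
243 [(643, 262, 24), (521, 394, 132), (511, 398, 137), (507, 396, 137), (505, 391, 136)] [37 36 35]
244 [(638, 267, 24), (633, 265, 25), (518, 391, 129), (512, 390, 130), (506, 390, 132)] [85 84 79]
245 [(635, 271, 24), (634, 264, 21), (631, 258, 18), (626, 256, 19), (629, 243, 10)] [143 139 132]
```

Call:
{"api": "jog_arm", "payload": {
  "steps": [
    {"dx": 0,"dy": 0,"dz": -0.3,"twist": 0},
    {"dx": 0,"dy": 0,"dz": -0.5,"twist": 0},
    {"dx": 0,"dy": 0,"dz": -0.59,"twist": 0},
    {"dx": 0,"dy": 0,"dz": -0.59,"twist": 0}
  ]
}}

```text
t: 7.42
tool_pos: [0.5276, 0.3452, 0.0512]
tool_rot: [-3.115, -0.382, -0.004]
contact_force: [-0.0, 0.1, 0.3]
opening: 0.0852
```

Now I close on the grip.

Call:
{"api": "jog_arm", "payload": {
  "steps": [
    {"dx": 0,"dy": 0,"dz": 0,"twist": 0},
    {"dx": 0,"dy": 0,"dz": 0,"twist": 0},
    {"dx": 0,"dy": 0,"dz": 0,"twist": 0},
    {"dx": 0,"dy": 0,"dz": 0,"twist": 0},
    {"dx": 0,"dy": 0,"dz": 0,"twist": 0}
  ],
  "gripper": 255,
  "newtons": 60
}}

```text
t: 8.05
tool_pos: [0.5279, 0.345, 0.0517]
tool_rot: [-3.115, -0.382, -0.005]
contact_force: [0.0, -1.6, 1.4]
opening: 0.0217
```

```bash
python3 snap.py b3 235 225 40 205 220 60
```

```text
8.15 [0.528  0.345  0.0517] [-3.115 -0.382 -0.005] [ 0.27 -2.27  2.1 ] 0.0216
```

View pics/b3.png

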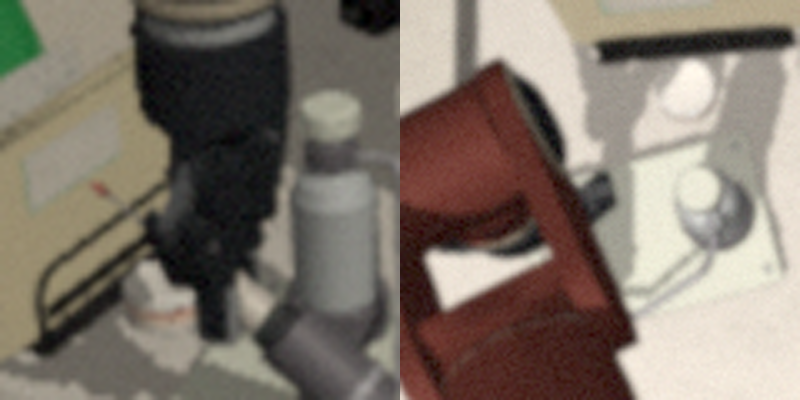

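Call:
{"api": "jog_arm", "payload": {
  "steps": [
    {"dx": 0.1,"dy": 0.025,"dz": 0.082,"twist": 0},
    {"dx": 0.2,"dy": 0.05,"dz": 0.164,"twist": 0},
    {"dx": 0.3,"dy": 0.075,"dz": 0.246,"twist": 0},
    {"dx": 0.4,"dy": 0.1,"dz": 0.328,"twist": 0},
    {"dx": 0.5,"dy": 0.125,"dz": 0.41,"twist": 0}
  ],
  "newtons": 70
}}

```text
t: 8.78
tool_pos: [0.5588, 0.3529, 0.0768]
tool_rot: [-3.115, -0.382, -0.007]
contact_force: [0.5, 0.1, -1.7]
opening: 0.0216
```

Call:
{"api": "jog_arm", "payload": {
  "steps": [
    {"dx": 0.13,"dy": 0.032,"dz": 0.107,"twist": 0},
    {"dx": 0.26,"dy": 0.064,"dz": 0.214,"twist": 0},
    {"dx": 0.4,"dy": 0.1,"dz": 0.33,"twist": 0},
    {"dx": 0.4,"dy": 0.1,"dz": 0.8,"twist": 0},
    {"dx": 0.4,"dy": 0.1,"dz": 1.2,"twist": 0}
  ]
}}

```text
t: 9.4
tool_pos: [0.5833, 0.359, 0.1499]
tool_rot: [-3.115, -0.382, -0.007]
contact_force: [0.0, -0.5, -0.8]
opening: 0.0216
```

```bash
python3 snap.py c1 235 205 50 205 220 60
```

```text
9.5 [0.5853 0.36   0.1534] [-3.112 -0.382 -0.018] [ 0.49  0.09 -1.15] 0.0214
```

View pics/c1.png

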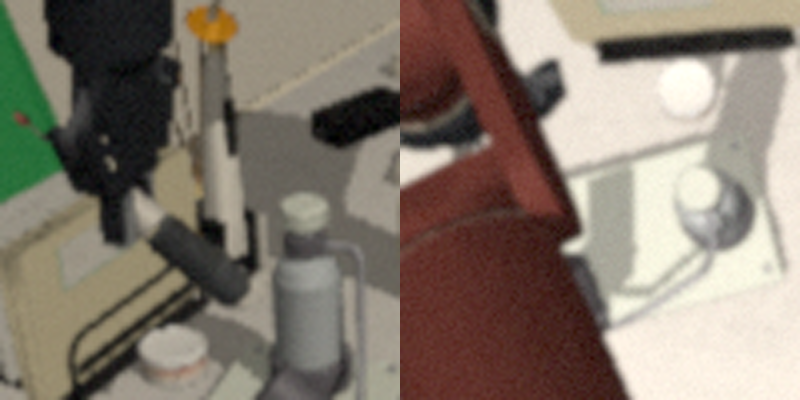

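The handpiece is out of the holder and held nose-up at about 37° (stone at crop (22,118), tail end at (235,285)). The tool can't tilt, so the handpiece has to turn in the jaws. I'll push its tail down on the fixed station's pipe stub (top at z≈0.129, 25 to 38 mm to the -x side of the cap). First I raise it and turn it to point along -y of the station.

Call:
{"api": "jog_arm", "payload": {
  "steps": [
    {"dx": 0,"dy": 0,"dz": 0.8,"twist": -0.5},
    {"dx": 0,"dy": -0.1,"dz": 1.5,"twist": -1.5},
    {"dx": -0.1,"dy": -0.5,"dz": 1.6,"twist": -2.5},
    {"dx": -0.3,"dy": -1.0,"dz": 1.6,"twist": -3.5},
    {"dx": -0.5,"dy": -1.5,"dz": 1.6,"twist": -4.5}
  ]
}}

```text
t: 10.12
tool_pos: [0.5548, 0.2691, 0.2482]
tool_rot: [-3.025, 0.848, -0.018]
contact_force: [-0.5, -0.3, -2.0]
opening: 0.0214
```

```bash
python3 -c "
from station import ctrl
o=ctrl.get_obs();print(o['q'],o['tool_pos'],o['tool_rot'])"
```

```text
[ 0.3343973   0.00261578  1.58431352 -0.00663882  1.54508522  2.4522    ] [0.55477232 0.26912133 0.24819301] [-3.02480767  0.84833277 -0.01830439]
```

Call:
{"api": "jog_arm", "payload": {
  "steps": [
    {"dx": -0.1,"dy": -0.4,"dz": 0,"twist": -1.0},
    {"dx": -0.2,"dy": -0.8,"dz": 0,"twist": -2.0},
    {"dx": -0.35,"dy": -1.3,"dz": 0,"twist": -3.0},
    {"dx": -0.51,"dy": -1.77,"dz": 0,"twist": -4.0},
    {"dx": -0.51,"dy": -1.77,"dz": 0,"twist": -4.25}
  ]
}}

```text
t: 10.75
tool_pos: [0.5236, 0.1612, 0.2471]
tool_rot: [2.503, -1.889, 0.016]
contact_force: [0.2, 0.9, -2.2]
opening: 0.0218
```

```bash
python3 snap.py d1 270 180 60 235 220 60;python3 -c "
from station import ctrl
o=ctrl.get_obs();print(o['q'])"
```

```text
10.85 [0.5238 0.1624 0.2471] [ 2.507 -1.885  0.016] [-0.67 -0.19 -1.59] 0.0215
[ 0.17100318 -0.15565221  1.73583293 -0.01079198  1.55838873  3.03132676]
```

View pics/d1.png

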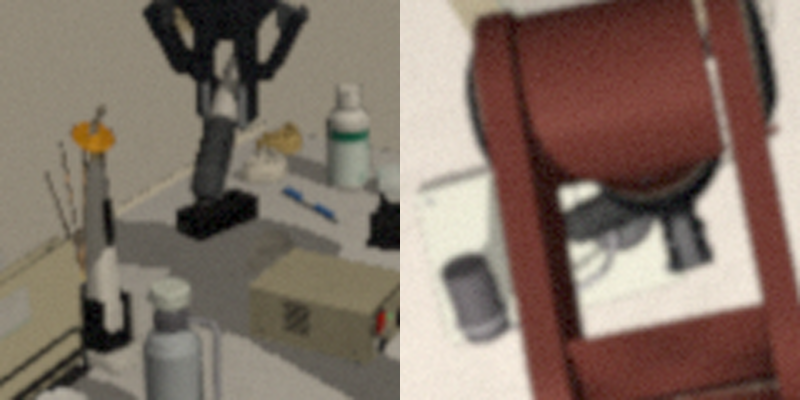

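```bash
cat > fit.py <<'E'
import sys
from h import *
np.set_printoptions(precision=4,suppress=True)
from station import ctrl
t=sys.argv[1]
d=dict(np.load(f"scene{t}.npz"));c=cloud(d);f=d["frame"].astype(int)
o=ctrl.get_obs(); p=np.array(o["tool_pos"]); yaw=2*np.arctan2(o["tool_rot"][1],o["tool_rot"][0]); hx=np.array([np.cos(yaw),np.sin(yaw)])
if hx[1]>0 and len(sys.argv)<3: hx=-hx
print("p",p,"heading",np.degrees(np.arctan2(hx[1],hx[0])))
r=c[...,:2]-p[:2]; a=r@hx; l=r@np.array([-hx[1],hx[0]]); z=c[...,2]-(p[2]+.0505)
m=(abs(l)<.02)&(abs(a)<.11)&(abs(z)<.12)&(d["range_z"]>0)
for lo in np.arange(-.1,.1,.01):
    k=m&(a>=lo)&(a<lo+.01)
    if k.sum()>2:
        v,u=np.nonzero(k); print(f"a {lo:.2f} n{k.sum()} l {l[k].mean():.4f} z mean {z[k].mean():.4f} min {z[k].min():.4f} max {z[k].max():.4f} col {f[k].mean(0).round()}")
E
python3 fit.py d1
```

```text
p [0.5238 0.1624 0.2471] heading -73.87773190995213
a -0.08 n57 l -0.0005 z mean -0.0434 min -0.0567 max -0.0313 col [48. 47. 45.]
a -0.07 n46 l -0.0040 z mean -0.0345 min -0.0580 max -0.0250 col [55. 54. 52.]
a -0.06 n47 l -0.0028 z mean -0.0254 min -0.0437 max -0.0144 col [52. 51. 48.]
a -0.05 n40 l -0.0015 z mean -0.0146 min -0.0402 max 0.1181 col [50. 49. 46.]
a -0.04 n108 l -0.0019 z mean 0.0633 min -0.0322 max 0.1199 col [34. 33. 33.]
a -0.03 n61 l -0.0041 z mean 0.0341 min -0.0223 max 0.1089 col [64. 62. 58.]
a -0.02 n369 l -0.0001 z mean 0.0566 min -0.0131 max 0.1046 col [34. 34. 34.]
a -0.01 n115 l -0.0025 z mean 0.0318 min -0.0177 max 0.1008 col [49. 48. 46.]
a -0.00 n49 l 0.0040 z mean 0.0248 min -0.0171 max 0.0549 col [71. 68. 61.]
a 0.01 n17 l 0.0006 z mean 0.0304 min 0.0205 max 0.0520 col [82. 78. 71.]
a 0.02 n6 l 0.0042 z mean 0.0299 min 0.0267 max 0.0323 col [81. 76. 69.]
```

Call:
{"api": "jog_arm", "payload": {
  "steps": [
    {"dx": 0.03,"dy": 0,"dz": -0.7,"twist": 0},
    {"dx": 0.03,"dy": 0,"dz": -1.3,"twist": 0},
    {"dx": 0.03,"dy": 0,"dz": -1.6,"twist": 0},
    {"dx": 0.03,"dy": 0,"dz": -1.6,"twist": 0}
  ]
}}

```text
t: 11.35
tool_pos: [0.5246, 0.1624, 0.1494]
tool_rot: [2.506, -1.882, 0.012]
contact_force: [-0.1, 0.3, -1.1]
opening: 0.0214
```

```bash
python3 snap.py d2 265 200 45 235 220 60;python3 fit.py d2 | head -8
```

```text
11.45 [0.5266 0.1627 0.1526] [ 2.508 -1.885  0.018] [ 0.19  0.12 -1.08] 0.0213
p [0.5266 0.1627 0.1526] heading -73.85139902339208
a -0.08 n74 l 0.0000 z mean -0.0577 min -0.1197 max -0.0338 col [67. 66. 63.]
a -0.07 n98 l 0.0004 z mean -0.0731 min -0.1191 max -0.0244 col [101.  99.  95.]
a -0.06 n76 l 0.0028 z mean -0.0553 min -0.1187 max -0.0167 col [79. 78. 74.]
a -0.05 n61 l -0.0012 z mean 0.0033 min -0.1029 max 0.1199 col [49. 49. 46.]
a -0.04 n97 l -0.0022 z mean 0.0621 min -0.0234 max 0.1200 col [34. 34. 34.]
a -0.03 n76 l -0.0002 z mean 0.0426 min -0.0297 max 0.0862 col [55. 54. 51.]
a -0.02 n338 l -0.0004 z mean 0.0509 min -0.0159 max 0.0987 col [38. 38. 37.]
```

View pics/d2.png

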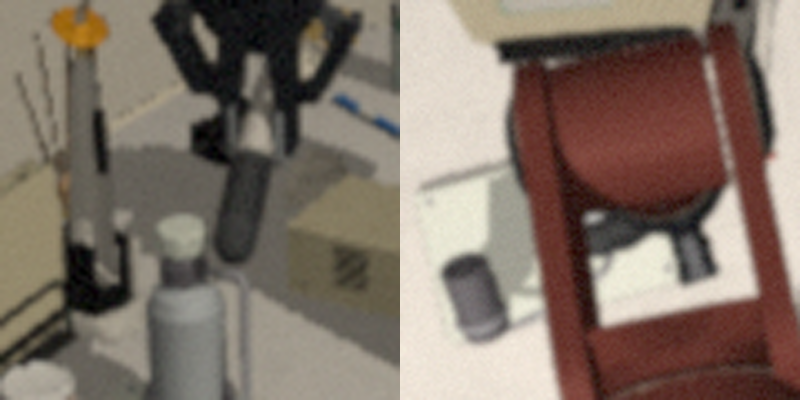

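The tail (end at crop (235,250)) is straight above the pipe stub ((208–242, 270)) and clear of the cap. I'll ease the grip and press down slowly.

Call:
{"api": "jog_arm", "payload": {
  "steps": [
    {"dx": 0,"dy": 0,"dz": -0.1,"twist": 0},
    {"dx": 0,"dy": 0,"dz": -0.17,"twist": 0},
    {"dx": 0,"dy": 0,"dz": -0.23,"twist": 0},
    {"dx": 0,"dy": 0,"dz": -0.29,"twist": 0},
    {"dx": 0,"dy": 0,"dz": -0.35,"twist": 0}
  ],
  "newtons": 30
}}

```text
t: 12.08
tool_pos: [0.5266, 0.1627, 0.1315]
tool_rot: [2.509, -1.885, 0.018]
contact_force: [-1.1, 0.5, 1.3]
opening: 0.0215
```

```bash
python3 snap.py d3 265 200 45 235 220 60;python3 fit.py d3 | head -8
```

```text
12.175 [0.5265 0.1631 0.1315] [ 2.509 -1.886  0.017] [-0.3   2.53 -0.99] 0.0217
p [0.5265 0.1631 0.1315] heading -73.85857713377071
a -0.08 n85 l 0.0024 z mean -0.0611 min -0.1196 max -0.0290 col [79. 78. 75.]
a -0.07 n112 l 0.0023 z mean -0.0710 min -0.1197 max -0.0219 col [105. 103.  99.]
a -0.06 n85 l 0.0036 z mean -0.0512 min -0.1176 max -0.0151 col [79. 77. 73.]
a -0.05 n48 l -0.0009 z mean -0.0030 min -0.0784 max 0.1198 col [51. 50. 47.]
a -0.04 n89 l -0.0016 z mean 0.0588 min -0.0244 max 0.1195 col [35. 35. 34.]
a -0.03 n59 l -0.0018 z mean 0.0431 min -0.0149 max 0.1087 col [57. 56. 53.]
a -0.02 n317 l -0.0009 z mean 0.0553 min -0.0130 max 0.1036 col [38. 38. 37.]
```

View pics/d3.png

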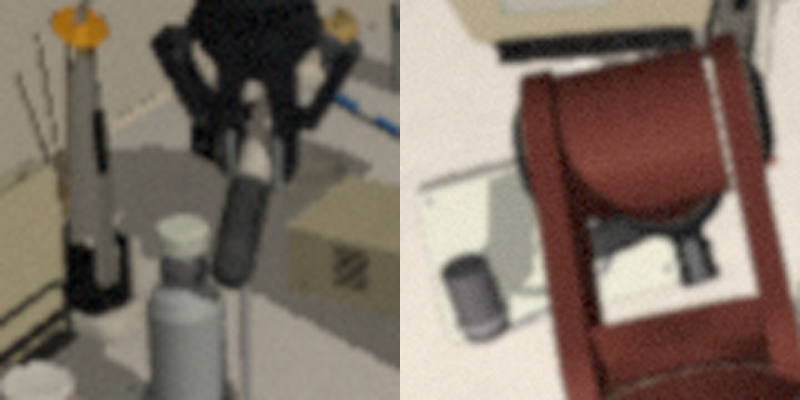

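Call:
{"api": "jog_arm", "payload": {
  "steps": [
    {"dx": 0,"dy": 0,"dz": -0.08,"twist": 0},
    {"dx": 0,"dy": 0,"dz": -0.16,"twist": 0},
    {"dx": 0,"dy": 0,"dz": -0.24,"twist": 0},
    {"dx": 0,"dy": 0,"dz": -0.32,"twist": 0},
    {"dx": 0,"dy": 0,"dz": -0.4,"twist": 0}
  ]
}}

```text
t: 12.8
tool_pos: [0.5294, 0.1626, 0.1104]
tool_rot: [-2.51, 1.888, -0.026]
contact_force: [1.4, -3.4, 11.4]
opening: 0.0215
```

```bash
python3 snap.py d4 265 200 45 235 220 60;python3 fit.py d4 | head -8
```

```text
12.9 [0.5289 0.1632 0.1096] [-2.509  1.888 -0.023] [0.79 0.92 4.47] 0.0215
p [0.5289 0.1632 0.1096] heading -73.90794757150832
a -0.10 n4 l -0.0168 z mean -0.1150 min -0.1164 max -0.1127 col [136. 133. 126.]
a -0.09 n60 l -0.0017 z mean -0.0356 min -0.1169 max -0.0137 col [61. 60. 57.]
a -0.08 n108 l 0.0046 z mean -0.0669 min -0.1197 max -0.0075 col [110. 109. 104.]
a -0.07 n126 l 0.0049 z mean -0.0561 min -0.1198 max -0.0047 col [106. 105. 100.]
a -0.06 n71 l 0.0041 z mean -0.0364 min -0.1198 max 0.0008 col [82. 80. 76.]
a -0.05 n40 l -0.0015 z mean 0.0091 min -0.1157 max 0.1192 col [50. 50. 48.]
a -0.04 n71 l -0.0012 z mean 0.0628 min -0.0068 max 0.1198 col [37. 36. 36.]
```

View pics/d4.png

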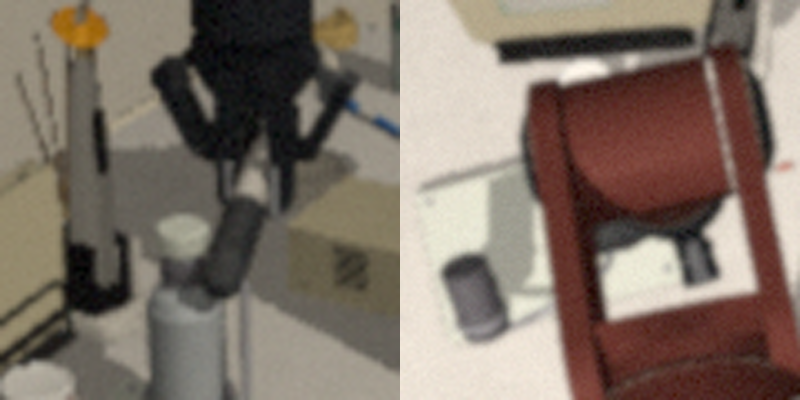

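Call:
{"api": "jog_arm", "payload": {
  "steps": [
    {"dx": 0,"dy": -0.01,"dz": -0.08,"twist": 0},
    {"dx": 0,"dy": -0.02,"dz": -0.16,"twist": 0},
    {"dx": 0,"dy": -0.04,"dz": -0.24,"twist": 0},
    {"dx": 0,"dy": -0.06,"dz": -0.32,"twist": 0},
    {"dx": 0,"dy": -0.07,"dz": -0.4,"twist": 0}
  ]
}}

```text
t: 13.52
tool_pos: [0.532, 0.1581, 0.0882]
tool_rot: [-2.506, 1.887, -0.033]
contact_force: [2.3, -4.5, 8.6]
opening: 0.0215
```

```bash
python3 snap.py d5 265 200 45 235 220 60;python3 fit.py d5 | head -8
```

```text
13.625 [0.5318 0.1581 0.0879] [-2.506  1.887 -0.032] [ 2.93 -3.03  7.8 ] 0.0215
p [0.5318 0.1581 0.0879] heading -73.95695584206318
a -0.10 n42 l -0.0022 z mean -0.0109 min -0.0964 max 0.0134 col [57. 57. 55.]
a -0.09 n94 l 0.0052 z mean -0.0523 min -0.1189 max 0.0157 col [88. 87. 84.]
a -0.08 n167 l 0.0061 z mean -0.0597 min -0.1200 max 0.0183 col [117. 116. 111.]
a -0.07 n122 l 0.0043 z mean -0.0352 min -0.1167 max 0.0178 col [95. 94. 89.]
a -0.06 n38 l 0.0011 z mean -0.0154 min -0.1109 max 0.0176 col [74. 72. 69.]
a -0.05 n22 l -0.0022 z mean 0.0360 min -0.1002 max 0.1189 col [45. 44. 44.]
a -0.04 n58 l -0.0023 z mean 0.0764 min -0.0003 max 0.1194 col [34. 34. 34.]
```

View pics/d5.png

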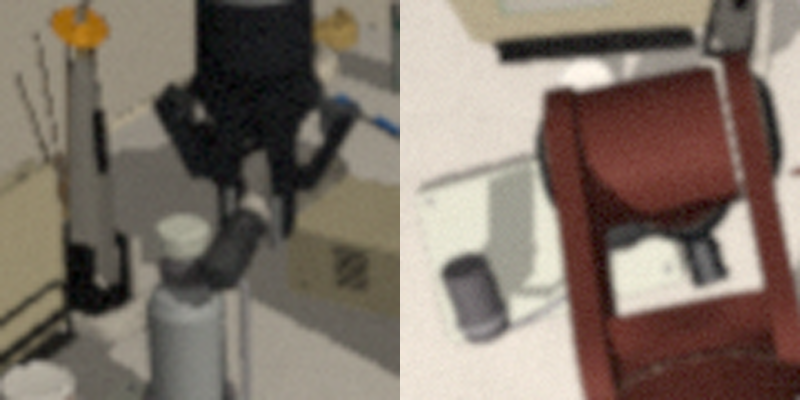

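Call:
{"api": "jog_arm", "payload": {
  "steps": [
    {"dx": -0.08,"dy": -0.02,"dz": -0.04,"twist": 0},
    {"dx": -0.1,"dy": -0.04,"dz": -0.12,"twist": 0},
    {"dx": -0.1,"dy": -0.06,"dz": -0.2,"twist": 0},
    {"dx": -0.1,"dy": -0.08,"dz": -0.28,"twist": 0},
    {"dx": -0.1,"dy": -0.1,"dz": -0.36,"twist": 0}
  ]
}}

```text
t: 14.25
tool_pos: [0.528, 0.1531, 0.0685]
tool_rot: [-2.502, 1.885, -0.035]
contact_force: [0.0, 2.2, 7.7]
opening: 0.0213
```

```bash
python3 snap.py d6 265 200 45 235 220 60;python3 fit.py d6 | head -8
```

```text
14.35 [0.5267 0.1519 0.0674] [-2.506  1.886 -0.034] [-2.36 -3.21  5.98] 0.0215
p [0.5267 0.1519 0.0674] heading -73.94003170688539
a -0.10 n42 l -0.0020 z mean -0.0297 min -0.1063 max 0.0376 col [92. 92. 85.]
a -0.09 n118 l 0.0020 z mean -0.0331 min -0.1067 max 0.0411 col [93. 91. 86.]
a -0.08 n144 l 0.0063 z mean -0.0460 min -0.1072 max 0.0399 col [115. 113. 107.]
a -0.07 n70 l 0.0049 z mean -0.0447 min -0.1065 max 0.0384 col [104. 103.  95.]
a -0.06 n35 l -0.0002 z mean -0.0473 min -0.1066 max 0.0359 col [106. 104.  96.]
a -0.05 n40 l -0.0044 z mean -0.0052 min -0.1062 max 0.1197 col [83. 82. 75.]
a -0.04 n63 l -0.0023 z mean 0.0245 min -0.1066 max 0.1193 col [71. 70. 66.]
```

View pics/d6.png

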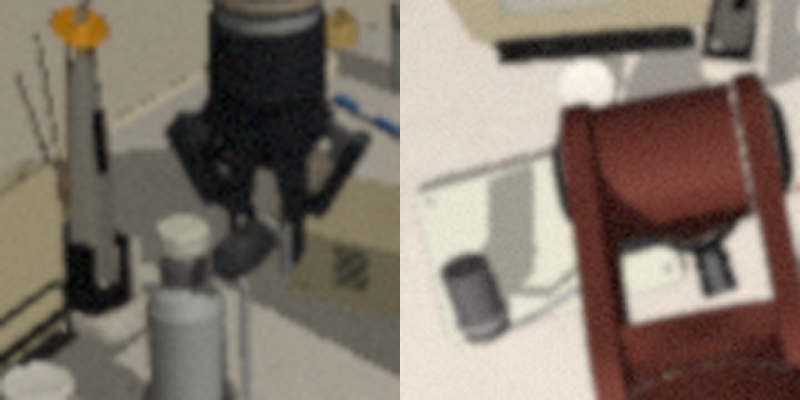

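Call:
{"api": "jog_arm", "payload": {
  "steps": [
    {"dx": 0,"dy": 0,"dz": -0.1,"twist": 0},
    {"dx": 0,"dy": 0,"dz": -0.18,"twist": 0},
    {"dx": 0,"dy": 0,"dz": -0.26,"twist": 0},
    {"dx": 0,"dy": 0,"dz": -0.34,"twist": 0},
    {"dx": 0,"dy": 0,"dz": -0.4,"twist": 0}
  ]
}}

```text
t: 14.98
tool_pos: [0.5276, 0.1522, 0.0448]
tool_rot: [-2.505, 1.885, -0.036]
contact_force: [-2.2, -0.3, 9.2]
opening: 0.0213
```

```bash
python3 snap.py d7 265 200 45 235 220 60;python3 fit.py d7 | head -9
```

```text
15.075 [0.5277 0.1517 0.0445] [-2.506  1.886 -0.037] [-0.19 -2.59  5.69] 0.0212
p [0.5277 0.1517 0.0445] heading -73.92704110678321
a -0.10 n20 l -0.0068 z mean -0.0724 min -0.0840 max -0.0459 col [148. 146. 133.]
a -0.09 n107 l 0.0044 z mean -0.0335 min -0.0842 max 0.0586 col [112. 109. 103.]
a -0.08 n182 l 0.0045 z mean -0.0038 min -0.0833 max 0.0646 col [97. 96. 91.]
a -0.07 n80 l 0.0035 z mean -0.0151 min -0.0840 max 0.0639 col [102. 100.  93.]
a -0.06 n28 l -0.0031 z mean -0.0377 min -0.0835 max 0.0518 col [113. 110. 101.]
a -0.05 n43 l -0.0056 z mean 0.0052 min -0.0839 max 0.1197 col [84. 83. 77.]
a -0.04 n59 l -0.0029 z mean 0.0481 min -0.0842 max 0.1199 col [60. 59. 56.]
a -0.03 n68 l -0.0024 z mean 0.0624 min -0.0853 max 0.0900 col [30. 30. 30.]
```

View pics/d7.png

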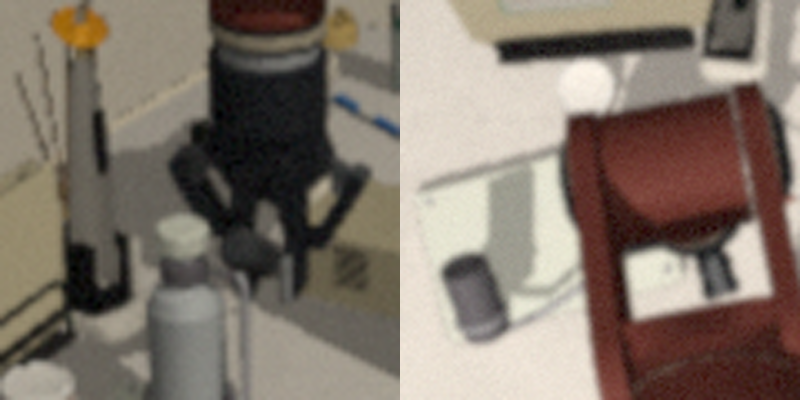

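Call:
{"api": "jog_arm", "payload": {
  "steps": [
    {"dx": 0,"dy": 0,"dz": -0.08,"twist": 0},
    {"dx": 0,"dy": 0,"dz": -0.15,"twist": 0},
    {"dx": 0,"dy": 0,"dz": -0.2,"twist": 0}
  ]
}}

```text
t: 15.45
tool_pos: [0.5287, 0.1512, 0.0337]
tool_rot: [-2.506, 1.885, -0.04]
contact_force: [-2.2, -4.4, 5.4]
opening: 0.0216
```

```bash
python3 snap.py d8 265 200 45 235 220 60;python3 fit.py d8 | head -9
```

```text
15.55 [0.5283 0.1505 0.0332] [-2.507  1.886 -0.041] [-2.06 -6.85  5.58] 0.0214
p [0.5283 0.1505 0.0332] heading -73.88597672308482
a -0.10 n24 l -0.0025 z mean -0.0576 min -0.0725 max -0.0194 col [136. 134. 124.]
a -0.09 n106 l 0.0047 z mean -0.0361 min -0.0729 max 0.0566 col [123. 121. 114.]
a -0.08 n172 l 0.0050 z mean 0.0072 min -0.0722 max 0.0694 col [93. 92. 88.]
a -0.07 n82 l 0.0031 z mean 0.0130 min -0.0725 max 0.0709 col [90. 89. 83.]
a -0.06 n38 l -0.0039 z mean -0.0298 min -0.0734 max 0.0649 col [115. 113. 103.]
a -0.05 n37 l -0.0057 z mean 0.0066 min -0.0731 max 0.1196 col [85. 84. 77.]
a -0.04 n61 l -0.0032 z mean 0.0489 min -0.0726 max 0.1196 col [60. 59. 57.]
a -0.03 n71 l -0.0024 z mean 0.0674 min -0.0718 max 0.0911 col [27. 28. 28.]
```

View pics/d8.png

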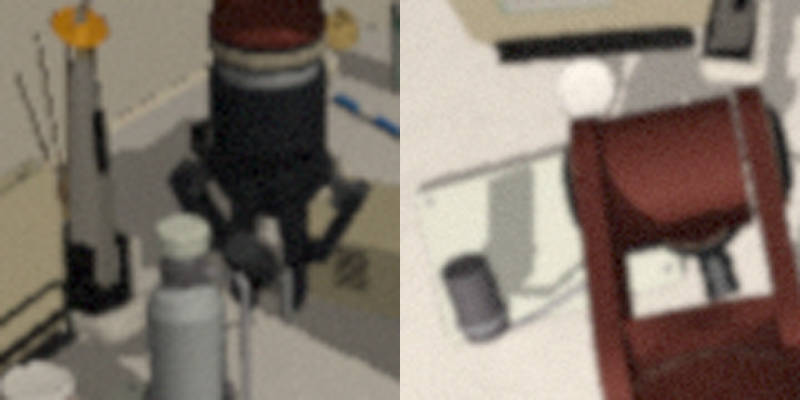

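By geometry the handpiece should now be about 40° nose-down. I'll tighten the grip and then lift away.

Call:
{"api": "jog_arm", "payload": {
  "steps": [
    {"dx": 0,"dy": 0,"dz": 0,"twist": 0},
    {"dx": 0,"dy": 0,"dz": 0,"twist": 0},
    {"dx": 0,"dy": 0,"dz": 0.05,"twist": 0},
    {"dx": 0,"dy": 0,"dz": 0.4,"twist": 0},
    {"dx": 0,"dy": 0,"dz": 0.9,"twist": 0}
  ],
  "newtons": 90
}}

```text
t: 16.18
tool_pos: [0.5267, 0.1498, 0.0855]
tool_rot: [-2.511, 1.888, -0.037]
contact_force: [-0.3, 0.3, -1.2]
opening: 0.0212
```

Call:
{"api": "jog_arm", "payload": {
  "steps": [
    {"dx": 0,"dy": -0.2,"dz": 0.5,"twist": 0},
    {"dx": 0,"dy": -0.6,"dz": 1.0,"twist": 0},
    {"dx": 0,"dy": -0.8,"dz": 1.6,"twist": 0},
    {"dx": 0,"dy": -0.8,"dz": 2.1,"twist": 0},
    {"dx": 0,"dy": -0.8,"dz": 2.4,"twist": 0}
  ]
}}

```text
t: 16.8
tool_pos: [0.527, 0.1013, 0.2306]
tool_rot: [-2.51, 1.888, -0.039]
contact_force: [-0.1, 0.0, -1.8]
opening: 0.0217
```

```bash
python3 snap.py e1 285 170 60 255 220 60;python3 fit.py e1
```

```text
16.9 [0.5276 0.1017 0.2314] [-2.509  1.887 -0.041] [-0.02 -0.3  -1.93] 0.0211
p [0.5276 0.1017 0.2314] heading -73.87771162583951
a -0.09 n5 l 0.0002 z mean 0.0540 min 0.0495 max 0.0572 col [38. 39. 38.]
a -0.08 n66 l -0.0028 z mean 0.0536 min 0.0382 max 0.0655 col [38. 38. 37.]
a -0.07 n27 l -0.0075 z mean 0.0481 min 0.0327 max 0.0651 col [45. 45. 41.]
a -0.06 n12 l -0.0069 z mean 0.0338 min 0.0266 max 0.0522 col [32. 30. 29.]
a -0.05 n29 l -0.0054 z mean 0.0765 min 0.0216 max 0.1192 col [25. 26. 26.]
a -0.04 n59 l -0.0011 z mean 0.0895 min 0.0156 max 0.1197 col [26. 25. 25.]
a -0.03 n75 l -0.0015 z mean 0.0650 min 0.0087 max 0.0886 col [25. 26. 26.]
a -0.02 n278 l -0.0018 z mean 0.0592 min -0.0171 max 0.1030 col [27. 27. 27.]
a -0.01 n47 l -0.0034 z mean 0.0190 min -0.0184 max 0.1004 col [40. 39. 38.]
a -0.00 n9 l 0.0044 z mean 0.0039 min -0.0175 max 0.0523 col [58. 55. 49.]
a 0.01 n6 l 0.0056 z mean -0.0020 min -0.0119 max 0.0440 col [76. 72. 65.]
```

View pics/e1.png

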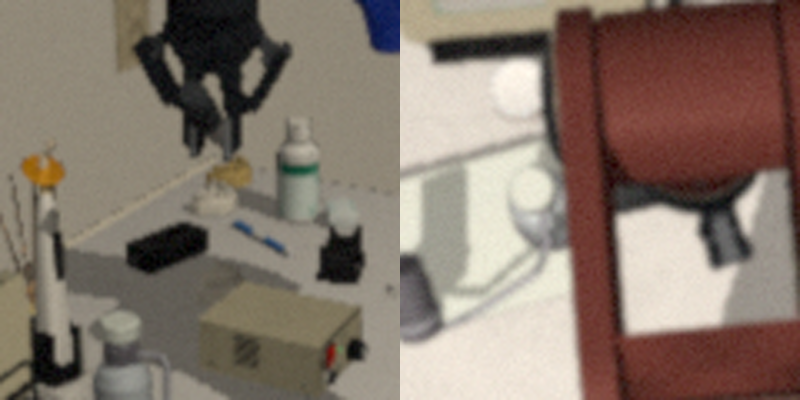

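The underside slope in this end-on view suggests only about 31–33° of downward slant. I'll turn it side-on to the scene camera and measure it properly.

Call:
{"api": "jog_arm", "payload": {
  "steps": [
    {"dx": 0,"dy": 0,"dz": 0,"twist": 1},
    {"dx": 0,"dy": 0,"dz": 0,"twist": 2},
    {"dx": 0,"dy": 0,"dz": 0,"twist": 3},
    {"dx": 0,"dy": 0,"dz": 0,"twist": 4},
    {"dx": 0,"dy": 0,"dz": 0,"twist": 5}
  ]
}}

```text
t: 17.52
tool_pos: [0.5266, 0.1018, 0.2288]
tool_rot: [-3.064, 0.638, -0.03]
contact_force: [-0.0, 0.5, -2.2]
opening: 0.0217
```

Call:
{"api": "jog_arm", "payload": {
  "steps": [
    {"dx": 0,"dy": 0,"dz": 0,"twist": 1},
    {"dx": 0,"dy": 0,"dz": 0,"twist": 2},
    {"dx": 0,"dy": 0,"dz": 0,"twist": 3},
    {"dx": 0,"dy": 0,"dz": 0,"twist": 3.5},
    {"dx": 0,"dy": 0,"dz": 0,"twist": 3.5}
  ]
}}

```text
t: 18.15
tool_pos: [0.5257, 0.1019, 0.2266]
tool_rot: [-3.109, -0.311, -0.018]
contact_force: [-0.8, 0.9, -2.0]
opening: 0.0217
```

```bash
python3 snap.py e2 285 170 60 255 220 60;python3 fit.py e2 k
```

```text
18.25 [0.5261 0.1019 0.2273] [-3.109 -0.311 -0.02 ] [ 0.1  -0.43 -2.09] 0.0214
p [0.5261 0.1019 0.2273] heading 11.40755275737389
a -0.08 n29 l 0.0043 z mean 0.0555 min 0.0453 max 0.0662 col [65. 63. 58.]
a -0.07 n42 l 0.0078 z mean 0.0530 min 0.0352 max 0.0657 col [50. 48. 46.]
a -0.06 n40 l 0.0081 z mean 0.0470 min 0.0289 max 0.0628 col [44. 43. 40.]
a -0.05 n39 l 0.0083 z mean 0.0398 min 0.0234 max 0.0561 col [39. 37. 35.]
a -0.04 n64 l 0.0083 z mean 0.0629 min 0.0173 max 0.1198 col [41. 40. 37.]
a -0.03 n48 l 0.0082 z mean 0.0435 min 0.0136 max 0.1169 col [30. 30. 29.]
a -0.02 n172 l 0.0045 z mean 0.0560 min -0.0111 max 0.1022 col [33. 33. 32.]
a -0.01 n52 l 0.0040 z mean 0.0078 min -0.0192 max 0.0608 col [55. 55. 52.]
a -0.00 n12 l 0.0074 z mean 0.0105 min -0.0191 max 0.0471 col [38. 38. 36.]
a 0.01 n18 l 0.0095 z mean 0.0129 min -0.0134 max 0.0882 col [65. 63. 57.]
a 0.02 n22 l 0.0070 z mean -0.0006 min -0.0165 max 0.1132 col [82. 77. 70.]
a 0.03 n15 l 0.0055 z mean -0.0132 min -0.0198 max -0.0060 col [87. 82. 74.]
a 0.04 n7 l 0.0035 z mean -0.0208 min -0.0256 max -0.0149 col [99. 93. 83.]
a 0.05 n3 l 0.0002 z mean -0.0296 min -0.0333 max -0.0259 col [111. 105.  92.]
a 0.06 n4 l 0.0008 z mean -0.0366 min -0.0386 max -0.0336 col [111. 100.  88.]
a 0.07 n5 l 0.0026 z mean -0.0404 min -0.0435 max -0.0368 col [100.  84.  72.]
```

View pics/e2.png

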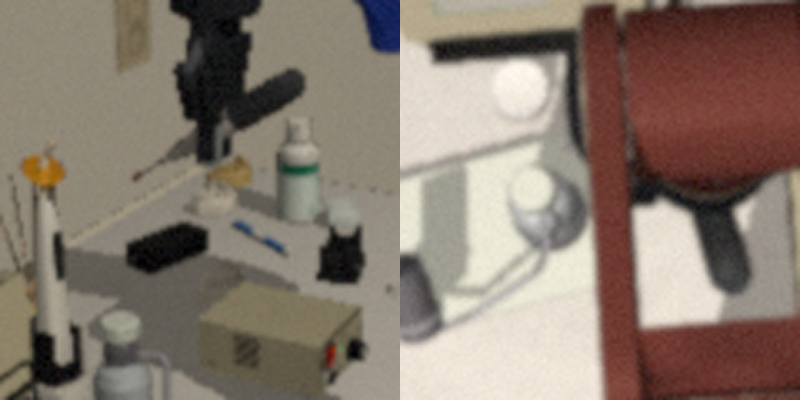

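Side view (stone at crop (135,178), tail end at (295,78)): the slant is 32° below level, so it sprang back about 6° after the press. That's short of 40°, so I'll press again a bit farther, watching what the tightening does.

Call:
{"api": "jog_arm", "payload": {
  "steps": [
    {"dx": 0,"dy": 0.1,"dz": 0,"twist": -1},
    {"dx": 0,"dy": 0.2,"dz": 0,"twist": -2},
    {"dx": 0,"dy": 0.4,"dz": 0,"twist": -3},
    {"dx": 0,"dy": 0.6,"dz": 0,"twist": -4},
    {"dx": 0.02,"dy": 0.81,"dz": 0,"twist": -5}
  ]
}}

```text
t: 18.88
tool_pos: [0.527, 0.1508, 0.2268]
tool_rot: [-2.952, 1.045, -0.029]
contact_force: [-0.8, -0.8, -1.3]
opening: 0.0214
```

Call:
{"api": "jog_arm", "payload": {
  "steps": [
    {"dx": 0,"dy": 0,"dz": -0.1,"twist": -1},
    {"dx": 0,"dy": 0,"dz": -0.4,"twist": -2},
    {"dx": 0,"dy": 0,"dz": -0.7,"twist": -3},
    {"dx": 0,"dy": 0,"dz": -1.0,"twist": -3.5},
    {"dx": 0,"dy": 0,"dz": -1.2,"twist": -3.5}
  ]
}}

```text
t: 19.5
tool_pos: [0.5263, 0.1508, 0.1531]
tool_rot: [-2.508, 1.888, -0.03]
contact_force: [-0.1, -0.0, -2.5]
opening: 0.0213
```

```bash
python3 -c "
from station import ctrl
import numpy as np
o=ctrl.get_obs();print(o['q'],o['tool_pos'],2*np.degrees(np.arctan2(o['tool_rot'][1],o['tool_rot'][0])),o['tool_rot'])"
```

```text
[ 0.14996396 -0.10924414  1.85103343 -0.01222892  1.38479216  3.0138214 ] [0.52627852 0.15078578 0.15313016] 286.0374650895906 [-2.50764054  1.88835759 -0.02997917]
```

Call:
{"api": "jog_arm", "payload": {
  "steps": [
    {"dx": 0.02,"dy": 0,"dz": -0.6,"twist": 0},
    {"dx": 0.02,"dy": 0,"dz": -1.2,"twist": 0},
    {"dx": 0.02,"dy": 0,"dz": -1.6,"twist": 0},
    {"dx": 0.02,"dy": 0,"dz": -1.7,"twist": 0},
    {"dx": 0.02,"dy": 0,"dz": -1.8,"twist": 0}
  ],
  "newtons": 35
}}

```text
t: 20.12
tool_pos: [0.5284, 0.1509, 0.0459]
tool_rot: [-2.507, 1.887, -0.032]
contact_force: [0.6, 0.3, -1.3]
opening: 0.0215
```

Call:
{"api": "jog_arm", "payload": {
  "steps": [
    {"dx": 0,"dy": 0,"dz": -0.08,"twist": 0},
    {"dx": 0,"dy": 0,"dz": -0.15,"twist": 0},
    {"dx": 0,"dy": 0,"dz": -0.2,"twist": 0},
    {"dx": 0,"dy": 0,"dz": -0.22,"twist": 0}
  ]
}}

```text
t: 20.62
tool_pos: [0.5289, 0.1505, 0.0337]
tool_rot: [-2.507, 1.887, -0.034]
contact_force: [-2.9, -4.4, 6.0]
opening: 0.0217
```

```bash
python3 snap.py f1 265 200 45 235 220 60;python3 fit.py f1 | head -9
```

```text
20.725 [0.5286 0.1501 0.0335] [-2.508  1.887 -0.034] [-2.57 -5.21  4.9 ] 0.0216
p [0.5286 0.1501 0.0335] heading -73.90229101624014
a -0.10 n35 l -0.0019 z mean -0.0565 min -0.0733 max -0.0164 col [136. 133. 122.]
a -0.09 n103 l 0.0073 z mean -0.0319 min -0.0722 max 0.0231 col [121. 118. 112.]
a -0.08 n167 l 0.0041 z mean 0.0068 min -0.0717 max 0.0693 col [96. 95. 90.]
a -0.07 n89 l 0.0023 z mean 0.0086 min -0.0731 max 0.0715 col [92. 90. 85.]
a -0.06 n32 l -0.0042 z mean -0.0225 min -0.0726 max 0.0675 col [104. 103.  94.]
a -0.05 n42 l -0.0069 z mean 0.0178 min -0.0721 max 0.1198 col [78. 78. 72.]
a -0.04 n52 l -0.0017 z mean 0.0448 min -0.0717 max 0.1195 col [62. 61. 58.]
a -0.03 n53 l -0.0023 z mean 0.0691 min -0.0712 max 0.0885 col [26. 26. 26.]
```

View pics/f1.png

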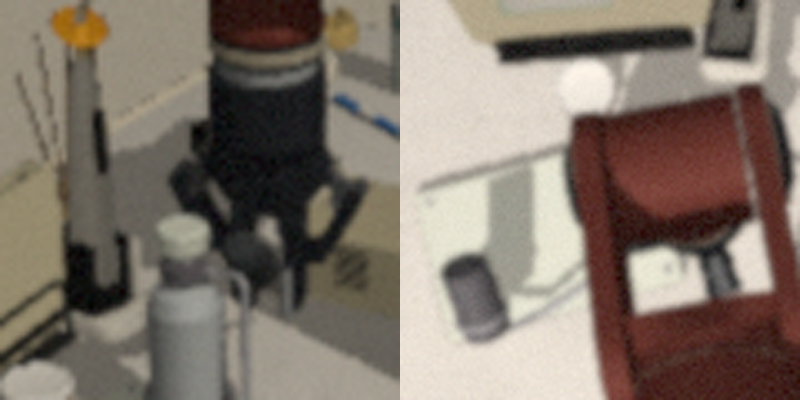

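Call:
{"api": "jog_arm", "payload": {
  "steps": [
    {"dx": 0,"dy": 0,"dz": -0.06,"twist": 0},
    {"dx": 0,"dy": 0,"dz": -0.12,"twist": 0},
    {"dx": 0,"dy": 0,"dz": -0.17,"twist": 0},
    {"dx": 0,"dy": 0,"dz": -0.17,"twist": 0}
  ]
}}

```text
t: 21.22
tool_pos: [0.5302, 0.1498, 0.0246]
tool_rot: [-2.507, 1.886, -0.038]
contact_force: [0.6, -5.1, 5.7]
opening: 0.0213
```

```bash
python3 snap.py f2 265 200 45 235 220 60;python3 fit.py f2 | head -9
```

```text
21.325 [0.5301 0.1497 0.0246] [-2.507  1.887 -0.038] [ 1.79 -5.43  4.61] 0.0213
p [0.5301 0.1497 0.0246] heading -73.92427400823387
a -0.10 n31 l -0.0020 z mean -0.0463 min -0.0627 max -0.0017 col [131. 128. 119.]
a -0.09 n124 l 0.0070 z mean -0.0203 min -0.0646 max 0.0342 col [124. 122. 115.]
a -0.08 n143 l 0.0055 z mean 0.0032 min -0.0636 max 0.0694 col [103. 102.  97.]
a -0.07 n101 l -0.0002 z mean 0.0272 min -0.0638 max 0.0767 col [84. 83. 78.]
a -0.06 n32 l -0.0063 z mean 0.0070 min -0.0623 max 0.0745 col [92. 90. 83.]
a -0.05 n35 l -0.0061 z mean 0.0167 min -0.0633 max 0.1193 col [82. 82. 76.]
a -0.04 n65 l -0.0030 z mean 0.0533 min -0.0632 max 0.1197 col [55. 55. 53.]
a -0.03 n54 l -0.0020 z mean 0.0691 min 0.0162 max 0.0907 col [25. 26. 26.]
```

Call:
{"api": "jog_arm", "payload": {
  "steps": [
    {"dx": 0,"dy": 0,"dz": 0,"twist": 0},
    {"dx": 0,"dy": 0,"dz": 0,"twist": 0},
    {"dx": 0,"dy": 0,"dz": 0,"twist": 0}
  ],
  "newtons": 90
}}

```text
t: 21.7
tool_pos: [0.5304, 0.1495, 0.0247]
tool_rot: [-2.507, 1.887, -0.039]
contact_force: [0.6, -5.6, 3.9]
opening: 0.0215
```

```bash
python3 snap.py f3 265 200 45 235 220 60;python3 fit.py f3 | head -9
```

```text
21.8 [0.5304 0.1494 0.0247] [-2.507  1.887 -0.039] [ 0.41 -5.82  3.17] 0.0215
p [0.5304 0.1494 0.0247] heading -73.92982082699835
a -0.10 n27 l 0.0019 z mean -0.0486 min -0.0643 max -0.0170 col [123. 121. 112.]
a -0.09 n135 l 0.0068 z mean -0.0202 min -0.0637 max 0.0337 col [122. 121. 115.]
a -0.08 n139 l 0.0043 z mean 0.0125 min -0.0642 max 0.0787 col [101. 100.  95.]
a -0.07 n96 l 0.0011 z mean 0.0207 min -0.0637 max 0.0761 col [87. 86. 81.]
a -0.06 n36 l -0.0073 z mean 0.0085 min -0.0643 max 0.0741 col [92. 91. 83.]
a -0.05 n34 l -0.0056 z mean 0.0157 min -0.0645 max 0.1200 col [81. 80. 74.]
a -0.04 n63 l -0.0037 z mean 0.0580 min -0.0640 max 0.1199 col [54. 53. 51.]
a -0.03 n50 l -0.0009 z mean 0.0650 min 0.0171 max 0.0897 col [26. 26. 26.]
```

Call:
{"api": "jog_arm", "payload": {
  "steps": [
    {"dx": 0,"dy": -0.05,"dz": 0.1,"twist": 0},
    {"dx": 0,"dy": -0.1,"dz": 0.4,"twist": 0},
    {"dx": 0,"dy": -0.1,"dz": 1.0,"twist": 0},
    {"dx": 0,"dy": -0.2,"dz": 1.8,"twist": 0},
    {"dx": 0,"dy": -0.4,"dz": 2.6,"twist": 0}
  ]
}}

```text
t: 22.42
tool_pos: [0.5296, 0.1259, 0.1823]
tool_rot: [-2.508, 1.885, -0.037]
contact_force: [1.4, 1.0, -2.4]
opening: 0.0212
```

```bash
python3 snap.py f4 275 170 50 235 220 60;python3 fit.py f4 | head -12
```

```text
22.525 [0.5341 0.1255 0.1889] [-2.499  1.882 -0.053] [ 1.05  0.36 -0.36] 0.0214
p [0.5341 0.1255 0.1889] heading -73.96064865790451
a -0.10 n20 l 0.0056 z mean -0.1130 min -0.1193 max -0.1082 col [113. 109. 105.]
a -0.08 n56 l -0.0063 z mean 0.0529 min 0.0406 max 0.0650 col [39. 40. 40.]
a -0.07 n36 l -0.0103 z mean 0.0511 min 0.0334 max 0.0650 col [46. 46. 43.]
a -0.06 n14 l -0.0109 z mean 0.0331 min 0.0252 max 0.0512 col [32. 33. 30.]
a -0.05 n55 l -0.0080 z mean 0.0858 min 0.0189 max 0.1195 col [25. 25. 25.]
a -0.04 n60 l -0.0007 z mean 0.0853 min 0.0085 max 0.1191 col [22. 22. 22.]
a -0.03 n80 l -0.0028 z mean 0.0591 min 0.0021 max 0.0837 col [25. 25. 26.]
a -0.02 n252 l -0.0018 z mean 0.0506 min -0.0213 max 0.0964 col [30. 30. 30.]
a -0.01 n19 l 0.0056 z mean -0.0038 min -0.0237 max 0.0705 col [48. 46. 43.]
a -0.00 n9 l 0.0021 z mean -0.0082 min -0.0179 max 0.0417 col [62. 59. 54.]
a 0.01 n5 l 0.0012 z mean -0.0090 min -0.0230 max 0.0372 col [73. 69. 63.]
```

View pics/f4.png

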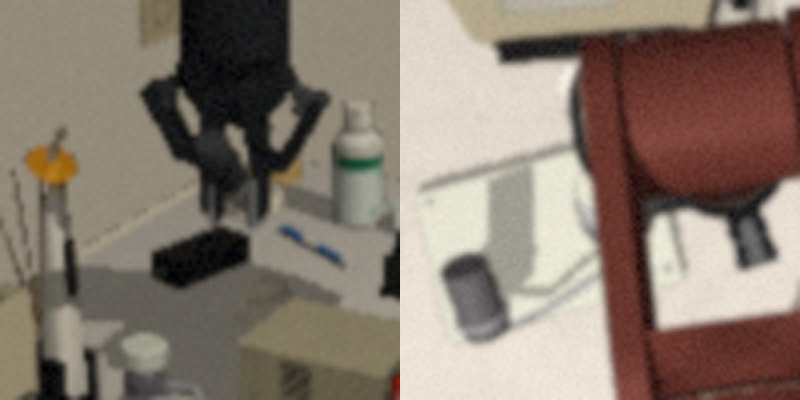

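Call:
{"api": "jog_arm", "payload": {
  "steps": [
    {"dx": 0,"dy": -0.2,"dz": 0.3,"twist": 1},
    {"dx": 0,"dy": -0.4,"dz": 0.6,"twist": 2},
    {"dx": 0,"dy": -0.7,"dz": 0.8,"twist": 3},
    {"dx": -0.1,"dy": -0.9,"dz": 0.8,"twist": 4},
    {"dx": -0.1,"dy": -1.1,"dz": 0.8,"twist": 5}
  ]
}}

```text
t: 23.15
tool_pos: [0.5272, 0.0597, 0.2361]
tool_rot: [-3.049, 0.637, -0.037]
contact_force: [-0.0, -0.2, -2.1]
opening: 0.0217
```

Call:
{"api": "jog_arm", "payload": {
  "steps": [
    {"dx": 0,"dy": 0,"dz": 0,"twist": 1},
    {"dx": 0,"dy": 0,"dz": 0,"twist": 2},
    {"dx": 0,"dy": 0,"dz": 0,"twist": 3},
    {"dx": 0,"dy": 0,"dz": 0,"twist": 3.5},
    {"dx": 0,"dy": 0,"dz": 0,"twist": 3.5}
  ]
}}

```text
t: 23.78
tool_pos: [0.5265, 0.0601, 0.2352]
tool_rot: [-3.093, -0.307, -0.02]
contact_force: [1.0, -0.4, -2.1]
opening: 0.0215
```

Call:
{"api": "jog_arm", "payload": {
  "steps": [
    {"dx": 0,"dy": 0,"dz": 0,"twist": 0},
    {"dx": 0,"dy": 0,"dz": 0,"twist": 0},
    {"dx": 0,"dy": 0,"dz": 0,"twist": 0},
    {"dx": 0,"dy": 0,"dz": 0,"twist": 0}
  ]
}}

```text
t: 24.28
tool_pos: [0.5266, 0.0601, 0.2352]
tool_rot: [-3.093, -0.307, -0.021]
contact_force: [-0.3, 0.3, -1.3]
opening: 0.0217
```

```bash
python3 snap.py g1 300 170 60 255 220 60;python3 fit.py g1 k
```

```text
24.375 [0.5265 0.0601 0.2352] [-3.093 -0.307 -0.021] [ 0.73 -0.05 -1.9 ] 0.0214
p [0.5265 0.0601 0.2352] heading 11.340074781469061
a -0.08 n15 l 0.0005 z mean 0.0594 min 0.0515 max 0.0666 col [69. 66. 61.]
a -0.07 n35 l 0.0049 z mean 0.0600 min 0.0451 max 0.0704 col [56. 55. 52.]
a -0.06 n42 l 0.0058 z mean 0.0536 min 0.0346 max 0.0692 col [44. 44. 41.]
a -0.05 n40 l 0.0070 z mean 0.0459 min 0.0249 max 0.0642 col [41. 41. 38.]
a -0.04 n60 l 0.0069 z mean 0.0636 min 0.0179 max 0.1187 col [41. 39. 37.]
a -0.03 n45 l 0.0061 z mean 0.0445 min 0.0127 max 0.1183 col [32. 32. 30.]
a -0.02 n181 l 0.0046 z mean 0.0580 min -0.0141 max 0.1066 col [28. 28. 28.]
a -0.01 n52 l 0.0054 z mean 0.0113 min -0.0174 max 0.0623 col [57. 56. 53.]
a -0.00 n15 l 0.0139 z mean 0.0074 min -0.0160 max 0.0480 col [36. 36. 35.]
a 0.01 n26 l 0.0122 z mean 0.0167 min -0.0148 max 0.0895 col [63. 60. 55.]
a 0.02 n24 l 0.0069 z mean 0.0069 min -0.0189 max 0.1161 col [76. 72. 65.]
a 0.03 n14 l 0.0065 z mean 0.0029 min -0.0239 max 0.1177 col [82. 78. 70.]
a 0.04 n8 l 0.0022 z mean -0.0222 min -0.0282 max -0.0153 col [96. 90. 80.]
a 0.05 n4 l 0.0010 z mean -0.0340 min -0.0373 max -0.0316 col [114. 108.  96.]
a 0.06 n6 l 0.0034 z mean -0.0418 min -0.0440 max -0.0394 col [116.  96.  83.]
```

View pics/g1.png

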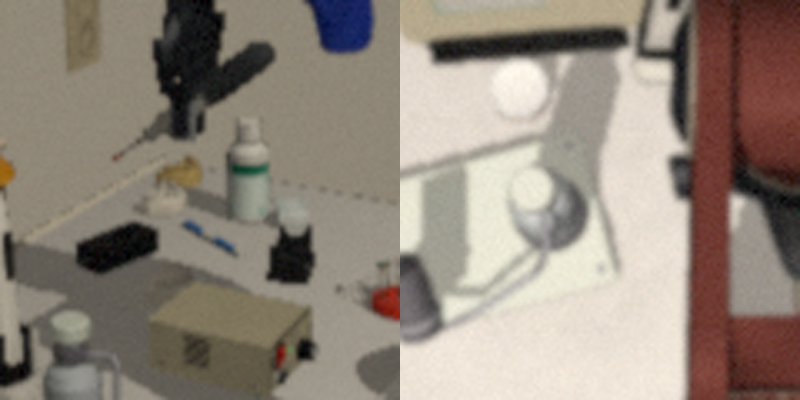

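The slant is now about 38.5° below level, steady at a 90 N grip, with the nose about 0.23 m up. Before handing in I'll check that the other objects and the cap haven't moved and that the handpiece isn't creeping.

```bash
python3 snap.py g2 300 170 60 255 220 60;python3 fit.py g2 k | egrep "^p|a -0.0[56]|a 0.0[56]"; python3 - <<'E'
from h import *
for cam in("scene","top"):
    a=np.load(f"{cam}0.npz")["frame"];b=np.load(f"{cam}g2.npz")["frame"]
    v=np.hstack([a,b])[...,::-1]; cv2.imwrite(f"pics/cmp_{cam}.png",cv2.resize(v,(800,300),interpolation=cv2.INTER_AREA))
c=[cv2.resize(np.clip(np.load(f"top{t}.npz")["frame"][150:290,140:450,::-1]*1.4,0,255).astype(np.uint8),(664,300)) for t in("0","g2")]
cv2.imwrite("pics/cmp_t.png",np.vstack(c))
E
```

```text
24.475 [0.5265 0.0601 0.2352] [-3.093 -0.307 -0.02 ] [ 0.77  0.27 -1.19] 0.0214
p [0.5265 0.0601 0.2352] heading 11.342185777039772
a -0.06 n41 l 0.0058 z mean 0.0536 min 0.0348 max 0.0696 col [45. 44. 41.]
a -0.05 n40 l 0.0071 z mean 0.0457 min 0.0254 max 0.0642 col [41. 40. 37.]
a 0.05 n3 l 0.0023 z mean -0.0320 min -0.0336 max -0.0305 col [114. 108.  96.]
a 0.06 n7 l 0.0025 z mean -0.0415 min -0.0453 max -0.0378 col [116.  98.  85.]
```

View pics/cmp_t.png

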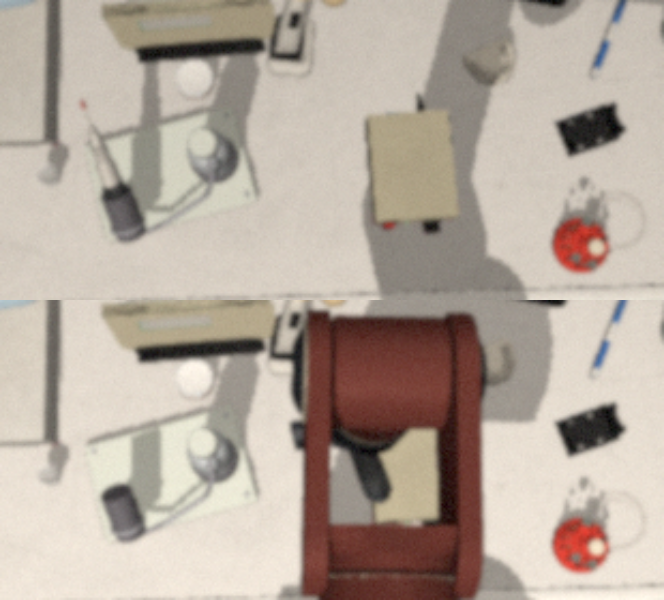

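View pics/cmp_scene.png

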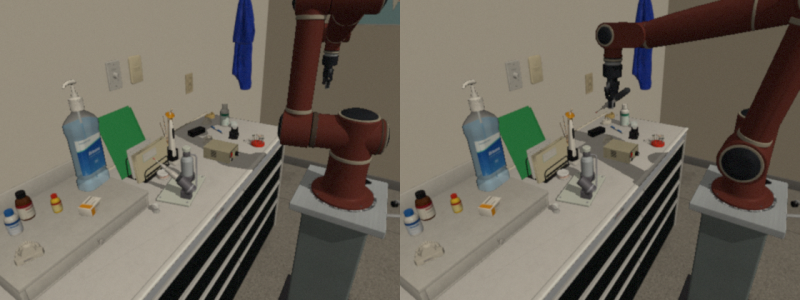

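The before and after views show the dish (50,165), wax jar (193,78) and bur stand (580,245) in the same places. The holder is empty and the cap is up. The handpiece hasn't moved between two readings, so I'm handing in.

```bash
python3 -c "
from station import ctrl
print(ctrl.finish_job())"
```

```text
the job is handed in; nothing more can be done
None
```

The job is done and handed in at about 24.5 s of the 51 s allowed; no verdict came back.

- **Oiling:** With the handpiece still seated, I pressed the cap to its stop. It travelled about 6 mm and the force reached 15 N with no further movement. It then sprang back to its starting height in the depth image.
- **Turning:** I drew the handpiece out along the tube. The jogs cannot tilt the tool, so I turned the handpiece in a lightened grip by pressing its tail on the station's pipe, with readings of about 12 N or less. The first try sprang back to about 32–35° below level, so I pressed a second time.
- **Final checks:** The nose slants about 38.5° below level, slightly short of 40°. It is about 0.23 m above the counter and clear of the station. The grip is 90 N, and two readings 0.1 s apart showed no movement. The dappen dish, wax jar and bur stand look unmoved in the before and after views.
- **Disagreement:** The reported tool height was about 32 mm lower than the real fingertips, judged by the depth camera and by where the cap was touched. I corrected for this throughout.

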